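# Park the wheeled display caddy under the riser

## Robot

A 6-joint arm with a two-finger parallel gripper is mounted at the origin on a cart in front of the work surface, level with it; the furniture and walls round the work are solid. World frame = base frame: x ahead of the robot, y to its left, z up, the work surface at z = 0. Lengths are in m, angles in degrees, forces in N, time in s.
With the tool pointing down it reaches from about 0.4 to 0.825 m from the base axis. Payload 7 kg.
Tool frame: the origin (TCP) lies at the very end of the fingers, on their centre line; the grasp point (between the pads) lies behind it (r.grasp_offset is the z of the grasp point in the tool frame, in m); z points along the fingers, y is the direction in which the jaws open and shut (so a half turn about z gives the same grasp; the last joint's range is limited). The gripper opens to 88 mm and grips with 3 to 60 N. Pads are 19 mm wide; open, the fingers measure 130 mm over their backs; the gripper's body (78 mm by 193 mm) begins 47 mm behind the grasp point.
Start: joints at [-55.113, 20.546, 0.682, 0, -70.136, -16.507], TCP at [0.213, -0.641, 0.227] pointing down, gripper open.
Joint ranges: [-176.03, 176.03], [-82.01, 121.73], [-58.28, 71.71], [-173.87, 95.51], [-174.79, -0.11], [-173.66, 173.66]. Speed limits (degrees/s): [136.94, 136.94, 172.46, 180, 180, 180].

## Interface

Orientations are given as [roll, pitch, yaw] about the fixed x, y, z axes, in that order (R = Rz(yaw) Ry(pitch) Rx(roll)).
In Python, from plant import r gives the robot as it stands. The module is installed in compiled form; this text tells all that it offers.
- The arm moves only by the tool servo_tool, never from a script. Its argument "targets" is a list of rows, each an object of numbers: "dx", "dy", "dz": the shift along the world's x, y, z in cm; "spin": the turn about the world's z in rad; "grip": the opening in per cent of the stroke, from 0 (shut) to 100 (fully open). A call has exactly 10 rows; each row is the pose to reach, as a shift and turn from the pose commanded when the call began; what a row does not reach only later rows make up. A row lasts 1/12 s, in which the tool goes at most 41.7 mm and 7.16 degrees, less where a joint would pass 70% of its speed; a pose out of reach is approached as far as the arm can. A call with a gripper value outside its range is refused whole. The fingers move at their own pace and stop on an object; "squeeze" is the grip in N (left out, the last holds). Time passes only in rows, so rows that repeat a pose let the fingers close, or fill a call up. It gives the time, the measured TCP pose, the force and the opening at its end, in the units of the state.
- r.get_state(): the state, without advancing time (a new reading comes with each control period).
- r.capture(name): name is "scene" or "top" or "wrist"; returns the picture (420x560x3 uint8, blue, green, red); there is no depth.
- r.get_calibration(name): a dict with "K" (3x3 intrinsics, pixels), "extrinsics" (4x4, takes a point from camera to world coordinates). Camera axes: x right, y down, z forward; pixel columns grow to the right and rows downward; lengths in m; the calibration is good to about 2 mm. A picture is of the moment at which its call begins: read the wrist's pose just before it. get_calibration takes no time and is no camera call; for the wrist camera it gives the pose at the moment of the call.
- r.close_job(): hands the job in, once; it reports no verdict.
Trained networks look in the newest picture that a camera, given by its name, has taken for a name from the list of things; names that differ only in an ending like _2 or _b are one class to them, and where a whole thing is asked for, a point or a joint stands for the part that bears it (a point fixed in the world has none). Each returns a list of dicts, best first, with "p" (0 to 1); they miss things now and then, are a little off and sometimes report something else, mostly with a low value. They report only what shows in the picture. A call takes as long as a camera call. They do not tell look-alikes from the thing itself.
- r.cut_out(name, camera): "mask" (420x560 bool, what is visible of it) and "extent" ([left, top, right, bottom] in pixels, round what is visible of it).
The state is a dict: "time_s": time; "joints": joint angles; "qd": joint speeds; "joint_torque": joint torques, N m; "tcp_pos": TCP position; "eef_rot": TCP orientation; "contact_force": force on the tool from outside, world axes, zero at the start; "moment": the same for the moment, N m; "gripper_width": finger opening in m.
Only numpy, scipy, OpenCV 4.12 (cv2) and the standard library are available. Lean on these libraries where they do the work, as an engineer would, in place of code of your own. Each camera call takes 0.05 s, during which the arm holds its last target. There are 200 camera calls.

## Task

The little wooden display caddy has been loaded on its cradle: lift it straight up off the cradle, set it down gently on its wheels on the table in front of the white display riser, and let go of it. Then roll it nose first under the riser until it stands square inside the yellow tape corners with both swivel castors trailing straight behind their pivots, so that neither wheel sticks out, and leave it standing there by itself. Keep the caddy upright, keep the glass and the soap in its tray, and do not disturb the other things on the table and on the riser.

Things in the scene. Friction and masses are not known exactly. Their poses are not given: they have to be found in the camera images.
- caddy: Wooden tray on wheels, 170 mm long (x), 116 wide (y), 130 over the handle posts; floor 44 mm, rim 68 mm above the ground. Origin on the wheels' ground plane under the tray's middle (z = 0 when it stands on the table); x points to its nose, away from the push bar. 0.6 to 0.9 kg with its load, balanced under the arch handle. No brakes: it rolls with well under 1 N.
- carry_grip (a point): Middle of the caddy's arch handle: a level wooden bar, 16 mm in diameter, 84 mm long, across the caddy (along its y), 124 mm above the wheels' ground plane, right above the caddy's origin. Nothing near it; the load below reaches at most 88 mm above the ground plane. Axes as the caddy's.
- push_grip (a point): Middle of the caddy's push bar: a level black rubber-covered bar, 16 mm in diameter, 88 mm long, across the caddy (along its y), 102 mm behind its origin (17 mm behind the tray's rear edge) and 106 mm above the wheels' ground plane. Axes as the caddy's.
- nose_axle (a point): Middle of the axle of the two fixed nose wheels, 58 mm ahead of the caddy's origin; all wheels are 24 mm in diameter, these 90 mm apart. They skid sideways only if forced (2 to 4 N): the caddy steers by swinging its push-bar end, pivoting about this axle.
- castor_l (a joint): Swivel angle of the left (+y) castor under the push-bar end, pivot 56 mm behind and 38 mm left of the caddy's origin. 0: the wheel trails straight towards the push bar; anticlockwise positive, turns without end (full turns add 6.283). The axle lies 11 mm from the pivot: some 60 mm of straight forward rolling brings it round to trail. It starts 1.2 to 2.7 rad off.
- castor_r (a joint): The same for the right (-y) castor, whose pivot is 38 mm right of the caddy's origin; it starts 1.2 to 2.7 rad off the other way.
- mark (a point): Centre of the parking mark: four yellow tape corners on the table, inner size 194 by 140 mm. x points into the riser (where the nose must point), z up. The parked caddy's origin belongs here with the same axes; its arch handle is then under the riser's board and its push bar 82 mm in front of the board's edge. Fixed to the riser.
- riser: Fixed white display riser, wooden board on two side panels, open front and back; origin and axes as the mark's. Board from x = -20 to 84 mm, 250 mm wide, underside 158, top 174 mm above the table; panels 204 mm apart at the feet; a rail at the back, 67 mm beyond the origin, comes down to 116 mm. Bystanders stand on the board.
- cradle: Fixed loading cradle under the caddy at the start, origin on the table under its centre, axes as the caddy's. Steel foot 52x100 mm, two upright cheeks, pads 48 mm above the table. It holds the wheels 12 mm off the table; its pads sit 8 mm deep between cleats under the tray, so the caddy must rise 10 mm straight up to come free.
- card_stand: Fixed wooden stand with three cards in the middle of the table, between cradle and riser, about 310 mm wide (y) and 130 mm deep; origin on the table at its middle. Its top is 185 mm above the table: carry the caddy over it, or round behind it. The lane before the riser is clear for 240 mm before the mark's centre.
- glass_votive: Dark glass tea-light holder, 60 mm across, 44 mm high, 0.13 kg, standing loose in the front half of the caddy's tray; origin at the centre of its underside.
- soap_bar: Coral soap bar 47x79x26 mm, lying loose in the rear half of the caddy's tray; origin at the centre of its underside.
- bird_house: White wooden bird house 45x52x110 mm, standing on top of the riser; origin at the centre of its underside. Not to be disturbed.
- toadstool: Small red ceramic toadstool with white spots, 62 mm across, 80 mm high, standing on top of the riser; origin at the centre of its underside. Not to be disturbed.
- button_jar: Clip-top glass jar of buttons, 73x68x88 mm, at the back of the table; origin at the centre of its underside. Not to be disturbed.
- walnut_box: Walnut keepsake box 100x119x58 mm, at the back of the table; origin at the centre of its underside. Not to be disturbed.
- spools: Small wooden stand with two ribbon spools, 68x130x86 mm, at the back left of the table; origin at the centre of its underside. Not to be disturbed.
Mind the look-alikes: they are no part of the job. Leave any purple look-alike of the glass_votive alone.

How it is judged:
By the outcome, as a careful person would: the job done as asked, in the order asked, and still so for the second after the job is handed in, with the robot touching nothing.
It also fails if it takes over 54 s, if anything falls off the work surface, if the arm or the gripper's body presses on something with over 40 N, if the wrist force passes 120 N, or if a joint passes its speed limit or range.

## Working session

There is one attempt and no reset: what is moved stays moved. The work goes in short steps, Python scripts to look and compute and a tool call to move; the robot and the scene stay as the last step left them, time stands still between calls to the robot, and variables do not carry over. Pictures are saved under pics/ and viewed, about 8 in all and at most 12, crops included, and the job is handed in when it is done.

Besides the shell and the picture viewer there is one more tool, called after "Call:" as name(argument=value, ...), one argument or row to a line, values as JSON. servo_tool: Moves the arm, as the interface text tells. Its arguments: {"type":"object","properties":{"targets":{"type":"array"},"squeeze":{"type":"number"}},"required":["targets"]}

```bash
mkdir -p pics; python3 - <<'E'
from plant import r
import cv2,numpy as np
s=r.get_state();print({k:np.round(v,3).tolist() for k,v in s.items()},r.grasp_offset)
for c in ["scene","top"]:
    im=r.capture(c);cv2.imwrite(f"pics/{c}0.png",im)
    k=r.get_calibration(c);print(c,np.round(k["K"],1).tolist(),np.round(k["extrinsics"],4).tolist())
    for n in ["caddy","carry_grip","riser","card_stand","cradle","glass_votive","mark"]:
        try:
            for d in r.cut_out(n,c)[:3]: print(n,round(d["p"],2),d["extent"])
        except Exception as e: print(n,e)
a=cv2.imread("pics/scene0.png");b=cv2.imread("pics/top0.png")
E
```

```text
{'time_s': 0.0, 'joints': [-55.116, 20.592, 0.637, -0.021, -70.136, -16.511], 'qd': [0.0, -0.032, 0.097, 0.04, 0.022, -0.069], 'joint_torque': [0.001, -58.272, 29.308, 6.998, 0.007, -0.0], 'tcp_pos': [0.213, -0.64, 0.226], 'eef_rot': [179.907, -0.007, -161.634], 'contact_force': [0.565, 0.491, 0.14], 'moment': [0.08, -0.017, 0.004], 'gripper_width': 0.088} -0.0188
scene [[469.6, 0.0, 285.2], [0.0, 469.6, 211.9], [0.0, 0.0, 1.0]] [[-0.8822, -0.2289, 0.4115, 0.0072], [-0.4703, 0.3851, -0.794, 1.0119], [0.0233, -0.8941, -0.4474, 0.7013], [0.0, 0.0, 0.0, 1.0]]
caddy 0.93 [194.9, 255.0, 299.0, 334.8]
caddy 0.6 [213.2, 278.1, 239.6, 306.1]
carry_grip 0.84 [193.8, 257.8, 296.9, 334.3]
riser 0.92 [280.5, 146.0, 356.5, 222.2]
cradle 0.76 [217.2, 317.6, 245.3, 337.4]
glass_votive 0.72 [145.8, 304.8, 178.4, 331.3]
glass_votive 0.7 [214.7, 274.5, 240.6, 304.4]
mark 0.64 [277.8, 145.2, 355.6, 219.1]
top [[399.8, 0.0, 276.7], [0.0, 399.8, 209.6], [0.0, 0.0, 1.0]] [[-0.0113, -0.9912, 0.1319, 0.3738], [-0.9996, 0.008, -0.0257, 0.0289], [0.0244, -0.1322, -0.9909, 1.152], [0.0, 0.0, 0.0, 1.0]]
caddy 0.94 [130.9, 191.5, 191.2, 269.2]
carry_grip 0.77 [132.1, 192.1, 193.2, 267.7]
riser 0.93 [343.1, 145.7, 453.2, 231.4]
cradle 0.68 [417.4, 146.8, 449.0, 175.9]
glass_votive 0.89 [150.7, 200.7, 176.9, 220.9]
glass_votive 0.72 [119.1, 166.7, 143.8, 191.1]
mark 0.93 [342.0, 144.5, 457.1, 231.9]
mark 0.48 [150.5, 201.6, 177.1, 219.8]
```

View pics/scene0.png

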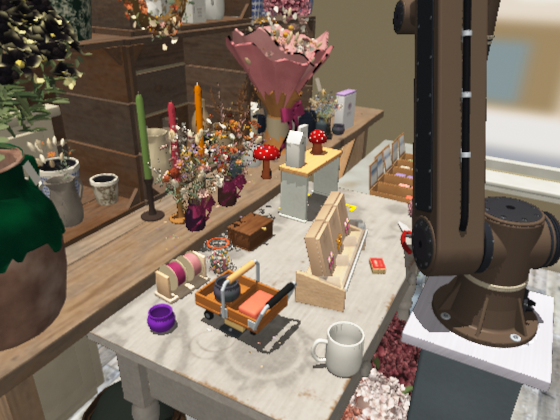

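```bash
python3 - <<'E'
import cv2
b=cv2.imread("pics/top0.png")
o=cv2.resize(b[120:320,90:490],None,fx=2,fy=2,interpolation=cv2.INTER_CUBIC);cv2.imwrite("pics/top0c.png",o)
E
```

```text
(no output)
```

View pics/top0c.png

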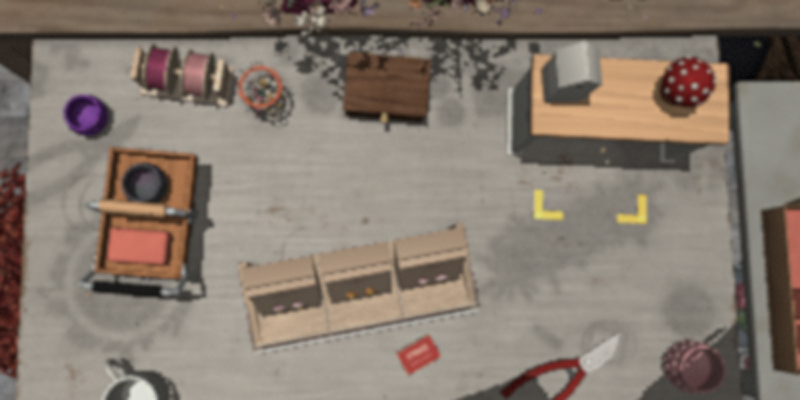

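The pictures show the caddy at left, nose away from the robot, with the dark glass (crop 145,183) and the coral soap (138,246). The arch handle runs across at about (140,209) and the push bar at (137,288). The purple look-alike at (87,115) is outside the tray, so the votive in the tray is the right one. The two front tape corners are at about (545,213) and (635,213), in front of the riser. The only caddy-like thing is the wooden one on the cradle. Next I'll measure it.

```bash
cat > h.py <<'E'
from plant import r
import cv2,numpy as np
def ray(cal,uv,z):
    K,T=np.array(cal["K"]),np.array(cal["extrinsics"])
    d=T[:3,:3]@np.linalg.inv(K)@np.array([uv[0],uv[1],1.]);o=T[:3,3]
    return (o+d*(z-o[2])/d[2])[:2]
def proj(cal,P):
    K,T=np.array(cal["K"]),np.array(cal["extrinsics"])
    p=(np.atleast_2d(P)-T[:3,3])@T[:3,:3]@K.T
    return p[:,:2]/p[:,2:]
def pose(x,y,a,pts):
    c,s=np.cos(a),np.sin(a);pts=np.atleast_2d(pts)
    return np.c_[x+c*pts[:,0]-s*pts[:,1],y+s*pts[:,0]+c*pts[:,1],pts[:,2]]
def mn(p): return np.mean(p,axis=0)
E
python3 - <<'E'
from h import *
top=cv2.imread("pics/top0.png");cal=r.get_calibration("top")
hsv=cv2.cvtColor(top,cv2.COLOR_BGR2HSV)
y=((hsv[...,0]>22)&(hsv[...,0]<34)&(hsv[...,1]>130)&(hsv[...,2]>120)).astype(np.uint8)
n,l,st,ce=cv2.connectedComponentsWithStats(y)
for i in range(1,n):
    if st[i][4]>10:
        m=np.argwhere(l==i)[:,::-1]; print(st[i],ce[i])
        for q in [m[np.argmin(m@[1,1])],m[np.argmax(m@[1,-1])],m[np.argmin(m@[1,-1])],m[np.argmax(m@[1,1])]]: print(q,np.round(ray(cal,q,0),4))
# caddy: handle ends/bar ends
f=lambda u,v:(90+u/2,120+v/2)
for nm,a,b,z in [("handle",(93,206.5),(190,212),.136),("bar",(92,285),(180,292),.118)]:
    A,B=ray(cal,f(*a),z),ray(cal,f(*b),z);print(nm,A,B,(A+B)/2,"yaw",np.degrees(np.arctan2(*(A-B)[::-1]))-90)
for nm,p,z in [("riserFL",(531,136),.174),("riserFR",(727,142),.174),("riserBL",(531,55),.174),("riserBR",(727,63),.174),("tray nl",(110,149),.08),("nr",(198,155),.08),("rl",(98,274),.08),("rr",(185,278),.08)]:
    print(nm,np.round(ray(cal,f(*p),z),4))
cv2.imwrite("pics/c1.png",np.hstack([cv2.resize(top[180:280,115:215],None,fx=4,fy=4,interpolation=cv2.INTER_CUBIC),cv2.resize(top[140:240,340:440],None,fx=4,fy=4,interpolation=cv2.INTER_CUBIC)]))
E
```

```text
[358 216   2  10  20] [358.5 220.5]
[358 216] [ 0.5064 -0.2379]
[359 216] [ 0.5064 -0.2408]
[358 225] [ 0.4801 -0.2369]
[359 225] [ 0.48   -0.2398]
[399 218  14  13  74] [407.7972973 226.       ]
[399 228] [ 0.4702 -0.3565]
[411 218] [ 0.4992 -0.3934]
[399 229] [ 0.4673 -0.3564]
[411 230] [ 0.4641 -0.3915]
[361 226  10   3  27] [365.37037037 227.03703704]
[361 226] [ 0.4771 -0.2455]
[370 227] [ 0.4739 -0.2717]
[361 227] [ 0.4742 -0.2454]
[370 228] [ 0.471  -0.2716]
handle [0.47701827 0.35792075] [0.46892874 0.2356852 ] [0.47297351 0.29680297] yaw -3.7863044547802076
bar [0.37858513 0.36153282] [0.36849313 0.25008517] [0.37353913 0.30580899] yaw -5.174235741920114
riserFL [ 0.5568 -0.194 ]
riserFR [ 0.5475 -0.4411]
riserBL [ 0.6611 -0.1979]
riserBR [ 0.6495 -0.4483]
tray nl [0.5604 0.356 ]
nr [0.5514 0.2378]
rl [0.3931 0.3664]
rr [0.3866 0.252 ]
```

View pics/c1.png

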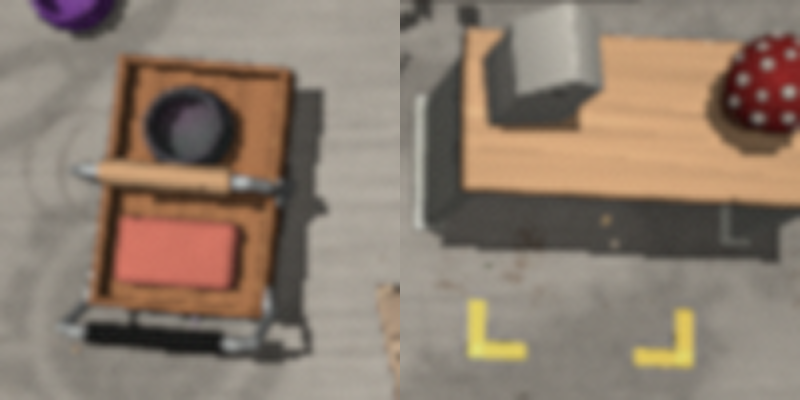

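Call:
servo_tool(
  targets=[
    {"dx": 1.2,"dy": 3.4,"spin": 0.06},
    {"dx": 2.5,"dy": 7,"spin": 0.12},
    {"dx": 3.9,"dy": 10.7,"spin": 0.18},
    {"dx": 5.3,"dy": 14.4,"spin": 0.24},
    {"dx": 6.7,"dy": 18.1,"spin": 0.3},
    {"dx": 8.1,"dy": 21.8,"spin": 0.36},
    {"dx": 9.5,"dy": 25.5,"spin": 0.42},
    {"dx": 10.9,"dy": 29.2,"spin": 0.48},
    {"dx": 12.2,"dy": 32.9,"spin": 0.54},
    {"dx": 13.5,"dy": 36.6,"spin": 0.6},
  ],
)

```text
validation failed for argument at $.ta...
```

Call:
servo_tool(
  targets=[
    {"dx": 0.8,"dy": 3.8,"spin": 0.06},
    {"dx": 1.6,"dy": 7.6,"spin": 0.12},
    {"dx": 2.4,"dy": 11.4,"spin": 0.18},
    {"dx": 3.2,"dy": 15.2,"spin": 0.24},
    {"dx": 4.0,"dy": 19.0,"spin": 0.3},
    {"dx": 4.8,"dy": 22.8,"spin": 0.36},
    {"dx": 5.6,"dy": 26.6,"spin": 0.42},
    {"dx": 6.4,"dy": 30.4,"spin": 0.48},
    {"dx": 7.2,"dy": 34.2,"spin": 0.54},
    {"dx": 8.0,"dy": 38.0,"spin": 0.575},
  ],
)

```text
validation failed for argument at $.ta...
```

Call:
servo_tool(
  targets=[
    {"dx": 0.9,"dy": 3.6},
    {"dx": 1.8,"dy": 7.2},
    {"dx": 2.7,"dy": 10.8},
    {"dx": 3.6,"dy": 14.4},
    {"dx": 4.3,"dy": 17.4},
    {"dx": 4.6,"dy": 19.0},
    {"dx": 4.6,"dy": 19.5},
    {"dx": 4.6,"dy": 19.5},
    {"dx": 4.6,"dy": 19.5},
    {"dx": 4.6,"dy": 19.5},
  ],
)

```text
validation failed for argument at $.ta...
```

Call:
servo_tool(
  targets=[
    {"dx": 1.2,"dy": 3.4,"dz": 0,"spin": 0.06,"grip": 100},
    {"dx": 2.5,"dy": 7,"dz": 0,"spin": 0.12,"grip": 100},
    {"dx": 3.9,"dy": 10.7,"dz": 0,"spin": 0.18,"grip": 100},
    {"dx": 5.3,"dy": 14.4,"dz": 0,"spin": 0.24,"grip": 100},
    {"dx": 6.7,"dy": 18.1,"dz": 0,"spin": 0.3,"grip": 100},
    {"dx": 8.1,"dy": 21.8,"dz": 0,"spin": 0.36,"grip": 100},
    {"dx": 9.5,"dy": 25.5,"dz": 0,"spin": 0.42,"grip": 100},
    {"dx": 10.9,"dy": 29.2,"dz": 0,"spin": 0.48,"grip": 100},
    {"dx": 12.2,"dy": 32.9,"dz": 0,"spin": 0.54,"grip": 100},
    {"dx": 13.5,"dy": 36.6,"dz": 0,"spin": 0.6,"grip": 100},
  ],
)

```text
time_s: 1.63
tcp_pos: [0.348, -0.2729, 0.2269]
eef_rot: [-179.9, 0.0, -127.1]
contact_force: [1.3, -0.5, 0.4]
gripper_width: 0.0876
```

Call:
servo_tool(
  targets=[
    {"dx": 0.8,"dy": 3.8,"dz": 0,"spin": 0.06,"grip": 100},
    {"dx": 1.6,"dy": 7.6,"dz": 0,"spin": 0.12,"grip": 100},
    {"dx": 2.4,"dy": 11.4,"dz": 0,"spin": 0.18,"grip": 100},
    {"dx": 3.2,"dy": 15.2,"dz": 0,"spin": 0.24,"grip": 100},
    {"dx": 4.0,"dy": 19.0,"dz": 0,"spin": 0.3,"grip": 100},
    {"dx": 4.8,"dy": 22.8,"dz": 0,"spin": 0.36,"grip": 100},
    {"dx": 5.6,"dy": 26.6,"dz": 0,"spin": 0.42,"grip": 100},
    {"dx": 6.4,"dy": 30.4,"dz": 0,"spin": 0.48,"grip": 100},
    {"dx": 7.2,"dy": 34.2,"dz": 0,"spin": 0.54,"grip": 100},
    {"dx": 8.0,"dy": 38.0,"dz": 0,"spin": 0.575,"grip": 100},
  ],
)

```text
time_s: 2.47
tcp_pos: [0.4277, 0.1076, 0.2271]
eef_rot: [-179.9, 0.1, -94.1]
contact_force: [1.5, -0.9, 0.6]
gripper_width: 0.0879
```

Call:
servo_tool(
  targets=[
    {"dx": 0.9,"dy": 3.6,"dz": 0,"spin": 0,"grip": 100},
    {"dx": 1.8,"dy": 7.2,"dz": 0,"spin": 0,"grip": 100},
    {"dx": 2.7,"dy": 10.8,"dz": 0,"spin": 0,"grip": 100},
    {"dx": 3.6,"dy": 14.4,"dz": 0,"spin": 0,"grip": 100},
    {"dx": 4.3,"dy": 17.4,"dz": 0,"spin": 0,"grip": 100},
    {"dx": 4.6,"dy": 19.0,"dz": 0,"spin": 0,"grip": 100},
    {"dx": 4.6,"dy": 19.5,"dz": 0,"spin": 0,"grip": 100},
    {"dx": 4.6,"dy": 19.5,"dz": 0,"spin": 0,"grip": 100},
    {"dx": 4.6,"dy": 19.5,"dz": 0,"spin": 0,"grip": 100},
    {"dx": 4.6,"dy": 19.5,"dz": 0,"spin": 0,"grip": 100},
  ],
)

```text
time_s: 3.3
tcp_pos: [0.4736, 0.2993, 0.2269]
eef_rot: [-180.0, 0.0, -94.3]
contact_force: [0.3, -1.0, 0.8]
gripper_width: 0.0878
```

```bash
python3 - <<'E'
from h import *
s=r.get_state();print(s["tcp_pos"],s["eef_rot"])
cal=r.get_calibration("wrist");im=r.capture("wrist");print(np.round(cal["K"],1).tolist(),np.round(cal["extrinsics"],3).tolist())
P=pose(.474,.300,np.radians(-4.3),[[0,-.042,.136],[0,.042,.136],[-.102,-.044,.118],[-.102,.044,.118],[.085,.058,.08],[.085,-.058,.08],[-.085,.058,.08],[-.085,-.058,.08]])
for p in proj(cal,P): cv2.circle(im,tuple(int(v) for v in p),3,(0,255,0),-1)
cv2.imwrite("pics/w1.png",im)
E
```

```text
[0.47358519 0.29928024 0.22685402] [-1.79998207e+02  8.48518262e-03 -9.43368765e+01]
[[327.3, 0.0, 281.9], [0.0, 327.3, 215.8], [0.0, 0.0, 1.0]] [[-0.997, 0.073, 0.02, 0.468], [0.075, 0.965, 0.252, 0.233], [-0.001, 0.253, -0.967, 0.385], [0.0, 0.0, 0.0, 1.0]]
```

View pics/w1.png

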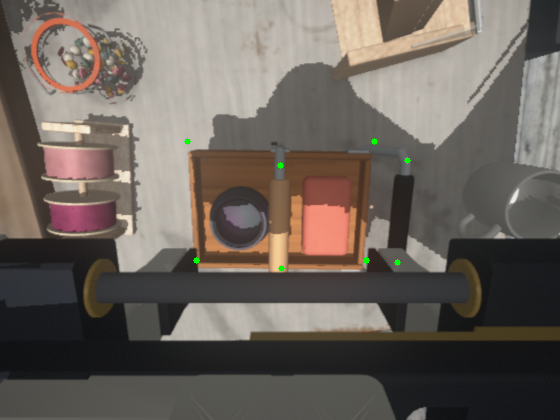

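```bash
python3 - <<'E'
from h import *
from scipy.optimize import least_squares
ct=r.get_calibration("top");cw=r.get_calibration("wrist")
f=lambda u,v:(115+(u-1.5)/4,180+(v-1.5)/4)
T=[((.085,.058,.068),f(120,56)),((.085,-.058,.068),f(292,70)),((-.085,.058,.068),f(92,303)),((-.085,-.058,.068),f(265,315)),((0,.042,.124),f(103,175)),((0,-.042,.124),f(231,182)),((-.102,.044,.106),f(85,333)),((-.102,-.044,.106),f(222,343))]
W=[((.085,-.058,.068),(191,152)),((-.085,-.058,.068),(370,152)),((0,-.042,.124),(279,178)),((-.102,-.044,.106),(403,175)),((.085,.058,.068),(199,268)),((-.085,.058,.068),(365,268))]
def res(q,useT=1,useW=1):
    o=[]
    for c,L,w in((ct,T,useT),(cw,W,useW)):
        P=pose(q[0],q[1],q[2],np.array([a for a,_ in L]));P[:,2]+=q[3]
        o.append(((proj(c,P)-np.array([b for _,b in L]))*w))
    return np.vstack(o).ravel()
for a in((1,0),(0,1),(1.5,1)):
    s=least_squares(res,[.474,.3,-.07,.012],args=a);print(a,np.round(s.x[:2],4),np.degrees(s.x[2]),s.x[3]);
print(np.round(s.fun.reshape(-1,2),1).tolist())
E
```

```text
(1, 0) [0.4763 0.3122] -5.213155145058653 -0.005820536518806358
(0, 1) [0.4753 0.311 ] -4.329266377531406 0.0050431109432331955
(1.5, 1) [0.4754 0.3107] -4.560901048948525 0.0044347238676401245
[[-1.3, -0.3], [-1.7, -1.0], [-1.6, 1.3], [-1.0, 1.3], [-1.2, -0.8], [0.3, 0.1], [0.9, 0.2], [1.2, 0.0], [-0.6, 0.3], [1.4, 1.0], [1.6, 0.1], [-0.6, -1.9], [-1.0, -1.2], [-1.9, -0.5]]
```

Call:
servo_tool(
  targets=[
    {"dx": 0.15,"dy": 0.95,"dz": -1.5,"spin": 0,"grip": 100},
    {"dx": 0.15,"dy": 0.95,"dz": -4,"spin": 0,"grip": 100},
    {"dx": 0.15,"dy": 0.95,"dz": -6.5,"spin": 0,"grip": 100},
    {"dx": 0.15,"dy": 0.95,"dz": -8.5,"spin": 0,"grip": 100},
    {"dx": 0.15,"dy": 0.95,"dz": -10,"spin": 0,"grip": 100},
    {"dx": 0.15,"dy": 0.95,"dz": -10.7,"spin": 0,"grip": 80},
    {"dx": 0.15,"dy": 0.95,"dz": -10.9,"spin": 0,"grip": 50},
    {"dx": 0.15,"dy": 0.95,"dz": -10.9,"spin": 0,"grip": 35},
    {"dx": 0.15,"dy": 0.95,"dz": -10.9,"spin": 0,"grip": 35},
    {"dx": 0.15,"dy": 0.95,"dz": -10.9,"spin": 0,"grip": 35},
  ],
  squeeze=10,
)

```text
time_s: 4.18
tcp_pos: [0.4759, 0.3104, 0.1189]
eef_rot: [-179.9, 0.1, -94.3]
contact_force: [0.5, -0.0, 0.3]
gripper_width: 0.0597
```

```bash
python3 - <<'E'
from h import *
s=r.get_state();print(s["tcp_pos"],s["contact_force"])
im=r.capture("wrist");sc=r.capture("scene")
cv2.imwrite("pics/w2.png",np.hstack([cv2.resize(im,(400,300)),cv2.resize(sc[220:355,170:350],(400,300))]))
E
```

```text
[0.47587193 0.31036757 0.11886425] [ 0.50076956 -0.01141224  0.30983697]
```

View pics/w2.png

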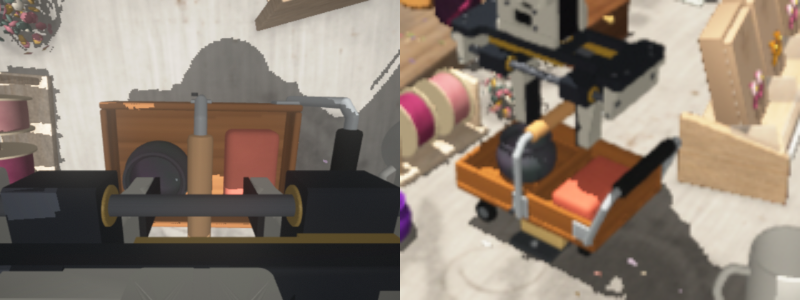

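Call:
servo_tool(
  targets=[
    {"dx": 0,"dy": 0,"dz": -0.1,"spin": 0,"grip": 0},
    {"dx": 0,"dy": 0,"dz": -0.1,"spin": 0,"grip": 0},
    {"dx": 0,"dy": 0,"dz": -0.1,"spin": 0,"grip": 0},
    {"dx": 0,"dy": 0,"dz": -0.1,"spin": 0,"grip": 0},
    {"dx": 0,"dy": 0,"dz": -0.1,"spin": 0,"grip": 0},
    {"dx": 0,"dy": 0,"dz": -0.1,"spin": 0,"grip": 0},
    {"dx": 0,"dy": 0,"dz": -0.1,"spin": 0,"grip": 0},
    {"dx": 0,"dy": 0,"dz": -0.1,"spin": 0,"grip": 0},
    {"dx": 0,"dy": 0,"dz": -0.1,"spin": 0,"grip": 0},
    {"dx": 0,"dy": 0,"dz": -0.1,"spin": 0,"grip": 0},
  ],
  squeeze=35,
)

```text
time_s: 5.12
tcp_pos: [0.4756, 0.3101, 0.1167]
eef_rot: [-180.0, 0.0, -94.3]
contact_force: [1.9, 0.3, 0.9]
gripper_width: 0.0148
```

Call:
servo_tool(
  targets=[
    {"dx": 0,"dy": 0,"dz": 0.2,"spin": 0,"grip": 0},
    {"dx": 0,"dy": 0,"dz": 0.5,"spin": 0,"grip": 0},
    {"dx": 0,"dy": 0,"dz": 0.9,"spin": 0,"grip": 0},
    {"dx": 0,"dy": 0,"dz": 1.3,"spin": 0,"grip": 0},
    {"dx": 0,"dy": 0,"dz": 1.8,"spin": 0,"grip": 0},
    {"dx": 0,"dy": 0,"dz": 2.4,"spin": 0,"grip": 0},
    {"dx": 0,"dy": 0,"dz": 3.2,"spin": 0,"grip": 0},
    {"dx": 0,"dy": 0,"dz": 4.2,"spin": 0,"grip": 0},
    {"dx": 0,"dy": 0,"dz": 5.4,"spin": 0,"grip": 0},
    {"dx": 0,"dy": 0,"dz": 6.8,"spin": 0,"grip": 0},
  ],
)

```text
time_s: 5.95
tcp_pos: [0.4751, 0.3098, 0.1855]
eef_rot: [180.0, -0.0, -94.3]
contact_force: [0.9, -0.3, -6.2]
gripper_width: 0.0147
```

```bash
python3 - <<'E'
from h import *
s=r.get_state();print(s["tcp_pos"],s["contact_force"],s["moment"])
im=r.capture("wrist");sc=r.capture("scene")
cv2.imwrite("pics/w3.png",np.hstack([cv2.resize(im,(400,300)),cv2.resize(sc[175:355,150:350],(400,360))[:300]]))
E
```

```text
[0.47509898 0.30975175 0.18550091] [ 0.9471414  -0.30285002 -6.18111357] [0.04465551 0.03992257 0.03301941]
```

View pics/w3.png

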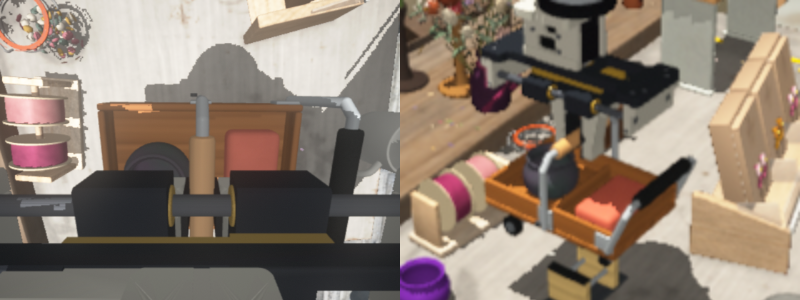

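Call:
servo_tool(
  targets=[
    {"dx": 0,"dy": 0,"dz": 1.6,"spin": 0,"grip": 0},
    {"dx": 0,"dy": 0,"dz": 3.4,"spin": 0,"grip": 0},
    {"dx": 0,"dy": 0,"dz": 5.4,"spin": 0,"grip": 0},
    {"dx": 0,"dy": 0,"dz": 7.4,"spin": 0,"grip": 0},
    {"dx": 0,"dy": 0,"dz": 9.2,"spin": 0,"grip": 0},
    {"dx": 0,"dy": 0,"dz": 10.8,"spin": 0,"grip": 0},
    {"dx": 0,"dy": -0.3,"dz": 12.2,"spin": 0,"grip": 0},
    {"dx": 0,"dy": -0.9,"dz": 13.4,"spin": 0,"grip": 0},
    {"dx": -0.1,"dy": -1.9,"dz": 14.2,"spin": 0,"grip": 0},
    {"dx": -0.2,"dy": -3.3,"dz": 14.5,"spin": 0,"grip": 0},
  ],
)

```text
time_s: 6.88
tcp_pos: [0.4734, 0.2766, 0.3303]
eef_rot: [-180.0, 0.0, -94.3]
contact_force: [0.4, -0.3, -6.8]
gripper_width: 0.0151
```

Call:
servo_tool(
  targets=[
    {"dx": -0.1,"dy": -1.8,"dz": 0,"spin": 0,"grip": 0},
    {"dx": -0.2,"dy": -3.9,"dz": 0,"spin": 0,"grip": 0},
    {"dx": -0.3,"dy": -6.2,"dz": 0,"spin": 0,"grip": 0},
    {"dx": -0.5,"dy": -8.6,"dz": 0,"spin": 0,"grip": 0},
    {"dx": -0.7,"dy": -11.0,"dz": 0,"spin": 0.005,"grip": 0},
    {"dx": -0.9,"dy": -13.5,"dz": 0,"spin": 0.01,"grip": 0},
    {"dx": -1.1,"dy": -16.0,"dz": 0,"spin": 0.015,"grip": 0},
    {"dx": -1.3,"dy": -18.5,"dz": 0,"spin": 0.02,"grip": 0},
    {"dx": -1.5,"dy": -21.0,"dz": 0,"spin": 0.025,"grip": 0},
    {"dx": -1.7,"dy": -23.5,"dz": 0,"spin": 0.03,"grip": 0},
  ],
)

```text
time_s: 7.72
tcp_pos: [0.4546, 0.0393, 0.3287]
eef_rot: [179.9, -0.0, -92.6]
contact_force: [0.8, 0.2, -6.3]
gripper_width: 0.0151
```

Call:
servo_tool(
  targets=[
    {"dx": -0.2,"dy": -2.5,"dz": 0,"spin": 0.002,"grip": 0},
    {"dx": -0.4,"dy": -5.0,"dz": 0,"spin": 0.004,"grip": 0},
    {"dx": -0.6,"dy": -7.5,"dz": 0,"spin": 0.006,"grip": 0},
    {"dx": -0.8,"dy": -10.0,"dz": 0,"spin": 0.007,"grip": 0},
    {"dx": -1.0,"dy": -12.5,"dz": 0,"spin": 0.007,"grip": 0},
    {"dx": -1.2,"dy": -15.0,"dz": 0,"spin": 0.007,"grip": 0},
    {"dx": -1.4,"dy": -17.5,"dz": 0,"spin": 0.007,"grip": 0},
    {"dx": -1.6,"dy": -20.0,"dz": 0,"spin": 0.007,"grip": 0},
    {"dx": -1.8,"dy": -22.5,"dz": 0,"spin": 0.007,"grip": 0},
    {"dx": -2.0,"dy": -25.0,"dz": 0,"spin": 0.007,"grip": 0},
  ],
)

```text
time_s: 8.55
tcp_pos: [0.4341, -0.2099, 0.3287]
eef_rot: [179.9, 0.0, -92.2]
contact_force: [1.2, 0.2, -5.8]
gripper_width: 0.0147
```

Call:
servo_tool(
  targets=[
    {"dx": -0.1,"dy": -2.3,"dz": 0,"spin": 0,"grip": 0},
    {"dx": -0.2,"dy": -4.3,"dz": 0,"spin": 0,"grip": 0},
    {"dx": -0.2,"dy": -6.1,"dz": 0,"spin": 0,"grip": 0},
    {"dx": -0.2,"dy": -7.7,"dz": -0.4,"spin": 0,"grip": 0},
    {"dx": -0.2,"dy": -9.0,"dz": -1.2,"spin": 0,"grip": 0},
    {"dx": -0.2,"dy": -9.9,"dz": -2.4,"spin": 0,"grip": 0},
    {"dx": -0.2,"dy": -10.4,"dz": -3.9,"spin": 0,"grip": 0},
    {"dx": -0.2,"dy": -10.6,"dz": -5.6,"spin": 0,"grip": 0},
    {"dx": -0.2,"dy": -10.6,"dz": -7.5,"spin": 0,"grip": 0},
    {"dx": -0.2,"dy": -10.6,"dz": -9.4,"spin": 0,"grip": 0},
  ],
)

```text
time_s: 9.38
tcp_pos: [0.432, -0.3146, 0.2339]
eef_rot: [179.9, 0.0, -92.3]
contact_force: [0.4, 1.3, -6.5]
gripper_width: 0.0151
```

```bash
python3 - <<'E'
from h import *
s=r.get_state();print(s["tcp_pos"])
im=r.capture("wrist");sc=r.capture("top")
cv2.imwrite("pics/w4.png",np.hstack([cv2.resize(im,(480,360)),cv2.resize(sc[160:310,330:450],(288,360))]))
cv2.imwrite("pics/w4raw.png",im)
E
```

```text
[ 0.43201606 -0.31461033  0.23391408]
```

View pics/w4.png

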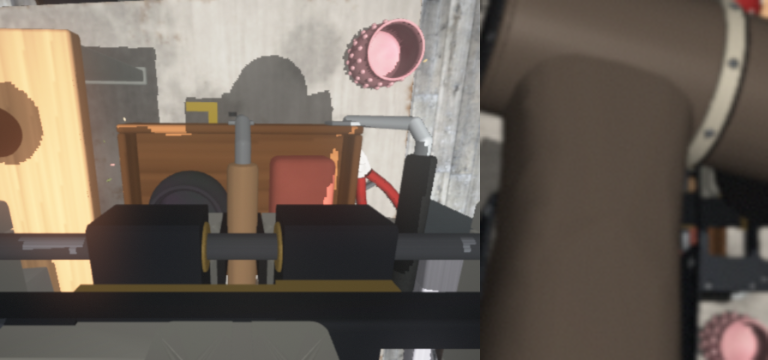

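```bash
python3 - <<'E'
from h import *
from scipy.optimize import least_squares
cw=r.get_calibration("wrist");im=cv2.imread("pics/w4raw.png")
hsv=cv2.cvtColor(im,cv2.COLOR_BGR2HSV)
m=((hsv[...,0]>20)&(hsv[...,0]<34)&(hsv[...,1]>150)&(hsv[...,2]>70)).astype(np.uint8);m[:100]=0;m[150:]=0;m[:,:200]=0;m[:,270:]=0
print("tape px\n","\n".join("".join(".#"[v] for v in row) for row in m[110:148:2,210:262]))
for n,p in (("outer",(254,117)),("inner",(243,128))): print(n,ray(cw,p,0))
print("predicted inner corner px",proj(cw,pose(.572,-.319,np.radians(-2.2),[[-.097,-.07,0]])))
W=[((.085,-.058,.068),(138,145)),((-.085,-.058,.068),(422,145)),((0,-.042,.124),(283,191)),((-.102,-.044,.106),(491,181))]
def res(q):
    P=pose(q[0],q[1],q[2],np.array([a for a,_ in W]));P[:,2]+=q[3]
    return (proj(cw,P)-np.array([b for _,b in W])).ravel()
s=least_squares(res,[.432,-.314,-.04,.128]);print(s.x,np.degrees(s.x[2]),np.round(s.fun,1))
E
```

```text
tape px
 ....................................................
....................................................
....................................................
....................................................
....................................................
....................................................
....................................................
....................................................
....................................................
....................................................
.........................................#..........
...................................###.###..........
...................................#######..........
...................................#######..........
..................................########..........
..................................#########.........
...................................########.........
....................................................
....................................................
outer [ 0.45714729 -0.39527234]
inner [ 0.47050447 -0.383688  ]
predicted inner corner px [[241.26959264 126.68099308]]
[ 0.4300649  -0.31302258 -0.04309052  0.12378086] -2.4689050444691567 [-0.4  0.8  3.1  1.8 -0.6 -1.  -1.6 -1.1]
```

Call:
servo_tool(
  targets=[
    {"dx": 0,"dy": 0,"dz": -1.8,"spin": 0,"grip": 0},
    {"dx": 0,"dy": 0,"dz": -3.6,"spin": 0,"grip": 0},
    {"dx": 0,"dy": 0,"dz": -5.4,"spin": 0,"grip": 0},
    {"dx": 0,"dy": 0,"dz": -7.2,"spin": 0,"grip": 0},
    {"dx": 0,"dy": 0,"dz": -8.8,"spin": 0,"grip": 0},
    {"dx": 0,"dy": 0,"dz": -10.2,"spin": 0,"grip": 0},
    {"dx": 0,"dy": 0,"dz": -11.2,"spin": 0,"grip": 0},
    {"dx": 0,"dy": 0,"dz": -11.9,"spin": 0,"grip": 0},
    {"dx": 0,"dy": 0,"dz": -12.3,"spin": 0,"grip": 0},
    {"dx": 0,"dy": 0,"dz": -12.5,"spin": 0,"grip": 0},
  ],
)

```text
time_s: 10.32
tcp_pos: [0.4343, -0.3143, 0.1107]
eef_rot: [-180.0, -0.0, -92.2]
contact_force: [-0.2, -0.3, -6.4]
gripper_width: 0.0151
```

Call:
servo_tool(
  targets=[
    {"dx": 0,"dy": 0,"dz": -0.05,"spin": 0,"grip": 0},
    {"dx": 0,"dy": 0,"dz": -0.1,"spin": 0,"grip": 0},
    {"dx": 0,"dy": 0,"dz": -0.15,"spin": 0,"grip": 0},
    {"dx": 0,"dy": 0,"dz": -0.2,"spin": 0,"grip": 0},
    {"dx": 0,"dy": 0,"dz": -0.25,"spin": 0,"grip": 0},
    {"dx": 0,"dy": 0,"dz": -0.3,"spin": 0,"grip": 0},
    {"dx": 0,"dy": 0,"dz": -0.35,"spin": 0,"grip": 0},
    {"dx": 0,"dy": 0,"dz": -0.35,"spin": 0,"grip": 0},
    {"dx": 0,"dy": 0,"dz": -0.35,"spin": 0,"grip": 0},
    {"dx": 0,"dy": 0,"dz": -0.35,"spin": 0,"grip": 0},
  ],
)

```text
time_s: 11.15
tcp_pos: [0.4343, -0.3141, 0.1071]
eef_rot: [-180.0, -0.0, -92.2]
contact_force: [0.0, -0.8, -6.8]
gripper_width: 0.0147
```

Call:
servo_tool(
  targets=[
    {"dx": 0,"dy": 0,"dz": -0.03,"spin": 0,"grip": 0},
    {"dx": 0,"dy": 0,"dz": -0.06,"spin": 0,"grip": 0},
    {"dx": 0,"dy": 0,"dz": -0.09,"spin": 0,"grip": 0},
    {"dx": 0,"dy": 0,"dz": -0.12,"spin": 0,"grip": 0},
    {"dx": 0,"dy": 0,"dz": -0.15,"spin": 0,"grip": 0},
    {"dx": 0,"dy": 0,"dz": -0.18,"spin": 0,"grip": 0},
    {"dx": 0,"dy": 0,"dz": -0.2,"spin": 0,"grip": 0},
    {"dx": 0,"dy": 0,"dz": -0.2,"spin": 0,"grip": 0},
    {"dx": 0,"dy": 0,"dz": -0.2,"spin": 0,"grip": 0},
    {"dx": 0,"dy": 0,"dz": -0.2,"spin": 0,"grip": 0},
  ],
)

```text
time_s: 11.98
tcp_pos: [0.4344, -0.3141, 0.1051]
eef_rot: [-180.0, -0.0, -92.2]
contact_force: [0.0, -0.3, -5.5]
gripper_width: 0.0148
```

Touching lightly; a little more.

Call:
servo_tool(
  targets=[
    {"dx": 0,"dy": 0,"dz": -0.02,"spin": 0,"grip": 0},
    {"dx": 0,"dy": 0,"dz": -0.04,"spin": 0,"grip": 0},
    {"dx": 0,"dy": 0,"dz": -0.06,"spin": 0,"grip": 0},
    {"dx": 0,"dy": 0,"dz": -0.08,"spin": 0,"grip": 0},
    {"dx": 0,"dy": 0,"dz": -0.1,"spin": 0,"grip": 0},
    {"dx": 0,"dy": 0,"dz": -0.1,"spin": 0,"grip": 0},
    {"dx": 0,"dy": 0,"dz": -0.1,"spin": 0,"grip": 0},
    {"dx": 0,"dy": 0,"dz": -0.1,"spin": 0,"grip": 0},
    {"dx": 0,"dy": 0,"dz": -0.1,"spin": 0,"grip": 0},
    {"dx": 0,"dy": 0,"dz": -0.1,"spin": 0,"grip": 0},
  ],
)

```text
time_s: 12.82
tcp_pos: [0.4345, -0.3141, 0.1042]
eef_rot: [-180.0, -0.0, -92.2]
contact_force: [1.2, -1.0, -0.2]
gripper_width: 0.015
```

Call:
servo_tool(
  targets=[
    {"dx": 0,"dy": 0,"dz": 0,"spin": 0,"grip": 22},
    {"dx": 0,"dy": 0,"dz": 0,"spin": 0,"grip": 30},
    {"dx": 0,"dy": 0,"dz": 0,"spin": 0,"grip": 40},
    {"dx": 0,"dy": 0,"dz": 0,"spin": 0,"grip": 50},
    {"dx": 0,"dy": 0,"dz": 0,"spin": 0,"grip": 50},
    {"dx": 0,"dy": 0,"dz": 0.3,"spin": 0,"grip": 50},
    {"dx": 0,"dy": 0,"dz": 1.5,"spin": 0,"grip": 50},
    {"dx": 0,"dy": 0,"dz": 3.5,"spin": 0,"grip": 50},
    {"dx": 0,"dy": 0,"dz": 5.5,"spin": 0,"grip": 50},
    {"dx": 0,"dy": 0,"dz": 7,"spin": 0,"grip": 50},
  ],
)

```text
time_s: 13.65
tcp_pos: [0.4347, -0.3143, 0.1759]
eef_rot: [-179.9, -0.0, -92.2]
contact_force: [0.4, -0.0, -0.1]
gripper_width: 0.0439
```

Call:
servo_tool(
  targets=[
    {"dx": -1.5,"dy": 0.06,"dz": 0.5,"spin": 0,"grip": 50},
    {"dx": -3.5,"dy": 0.13,"dz": 0.5,"spin": 0,"grip": 50},
    {"dx": -5.5,"dy": 0.2,"dz": 0.5,"spin": 0,"grip": 50},
    {"dx": -7.5,"dy": 0.28,"dz": 0.5,"spin": 0,"grip": 50},
    {"dx": -9.2,"dy": 0.35,"dz": 0.5,"spin": 0,"grip": 50},
    {"dx": -10.2,"dy": 0.4,"dz": 0.5,"spin": 0,"grip": 50},
    {"dx": -10.2,"dy": 0.4,"dz": 0.5,"spin": 0,"grip": 50},
    {"dx": -10.2,"dy": 0.4,"dz": 0.5,"spin": 0,"grip": 50},
    {"dx": -10.2,"dy": 0.4,"dz": 0.5,"spin": 0,"grip": 50},
    {"dx": -10.2,"dy": 0.4,"dz": 0.5,"spin": 0,"grip": 50},
  ],
)

```text
time_s: 14.48
tcp_pos: [0.3331, -0.3102, 0.1791]
eef_rot: [-180.0, -0.0, -92.2]
contact_force: [0.1, 0.2, -0.1]
gripper_width: 0.0439
```

```bash
python3 - <<'E'
from h import *
s=r.get_state();print(s["tcp_pos"],s["eef_rot"])
cal=r.get_calibration("wrist");im=r.capture("wrist");cv2.imwrite("pics/w5raw.png",im)
P=pose(.4345,-.3141,np.radians(-2.3),[[0,-.042,.124],[0,.042,.124],[-.102,-.044,.106],[-.102,.044,.106],[.085,.058,.068],[.085,-.058,.068],[-.085,.058,.068],[-.085,-.058,.068]])
print(proj(cal,P).round(1).tolist())
for p in proj(cal,P): cv2.circle(im,tuple(int(v) for v in p),2,(0,255,0),-1)
cv2.imwrite("pics/w5.png",cv2.resize(im,(800,600)))
E
```

```text
[ 0.33314944 -0.31018943  0.17908829] [-1.79996972e+02 -8.68298247e-03 -9.21549036e+01]
[[125.3, 169.7], [139.3, 287.7], [282.4, 164.3], [282.1, 279.5], [72.4, 274.6], [49.4, 141.3], [263.0, 275.1], [261.2, 141.9]]
```

View pics/w5.png

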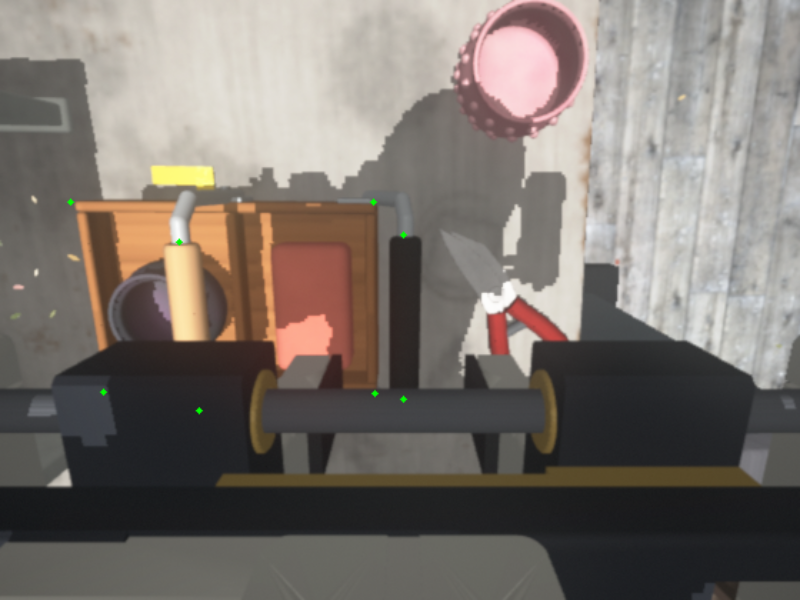

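Call:
servo_tool(
  targets=[
    {"dx": 0,"dy": 0,"dz": -1.5,"spin": 0,"grip": 50},
    {"dx": 0,"dy": 0,"dz": -3.5,"spin": 0,"grip": 50},
    {"dx": 0,"dy": 0,"dz": -5.5,"spin": 0,"grip": 50},
    {"dx": 0,"dy": 0,"dz": -7.3,"spin": 0,"grip": 50},
    {"dx": 0,"dy": 0,"dz": -8.6,"spin": 0,"grip": 50},
    {"dx": 0,"dy": 0,"dz": -9.2,"spin": 0,"grip": 35},
    {"dx": 0,"dy": 0,"dz": -9.2,"spin": 0,"grip": 10},
    {"dx": 0,"dy": 0,"dz": -9.2,"spin": 0,"grip": 10},
    {"dx": 0,"dy": 0,"dz": -9.2,"spin": 0,"grip": 10},
    {"dx": 0,"dy": 0,"dz": -9.2,"spin": 0,"grip": 10},
  ],
  squeeze=8,
)

```text
time_s: 15.37
tcp_pos: [0.333, -0.3103, 0.0879]
eef_rot: [-179.9, -0.0, -92.2]
contact_force: [-3.8, -0.4, 1.4]
gripper_width: 0.016
```

Call:
servo_tool(
  targets=[
    {"dx": 0.2,"dy": -0.01,"dz": 0,"spin": 0,"grip": 10},
    {"dx": 0.6,"dy": -0.02,"dz": 0,"spin": 0,"grip": 10},
    {"dx": 1.1,"dy": -0.04,"dz": 0,"spin": 0,"grip": 10},
    {"dx": 1.7,"dy": -0.07,"dz": 0,"spin": 0,"grip": 10},
    {"dx": 2.3,"dy": -0.09,"dz": 0,"spin": 0,"grip": 10},
    {"dx": 2.9,"dy": -0.11,"dz": 0,"spin": 0,"grip": 10},
    {"dx": 3.5,"dy": -0.13,"dz": 0,"spin": 0,"grip": 10},
    {"dx": 4.1,"dy": -0.16,"dz": 0,"spin": 0,"grip": 10},
    {"dx": 4.7,"dy": -0.18,"dz": 0,"spin": 0,"grip": 10},
    {"dx": 5.3,"dy": -0.2,"dz": 0,"spin": 0,"grip": 10},
  ],
)

```text
time_s: 16.2
tcp_pos: [0.3867, -0.3124, 0.0877]
eef_rot: [-179.9, -0.0, -92.2]
contact_force: [-1.8, 0.2, 6.1]
gripper_width: 0.0152
```

Call:
servo_tool(
  targets=[
    {"dx": 0.6,"dy": -0.02,"dz": 0,"spin": 0,"grip": 10},
    {"dx": 1.2,"dy": -0.05,"dz": 0,"spin": 0,"grip": 10},
    {"dx": 1.8,"dy": -0.07,"dz": 0,"spin": 0,"grip": 10},
    {"dx": 2.4,"dy": -0.09,"dz": 0,"spin": 0,"grip": 10},
    {"dx": 3.0,"dy": -0.11,"dz": 0,"spin": 0,"grip": 10},
    {"dx": 3.6,"dy": -0.14,"dz": 0,"spin": 0,"grip": 10},
    {"dx": 4.2,"dy": -0.16,"dz": 0,"spin": 0,"grip": 10},
    {"dx": 4.7,"dy": -0.18,"dz": 0,"spin": 0,"grip": 10},
    {"dx": 5.1,"dy": -0.2,"dz": 0,"spin": 0,"grip": 10},
    {"dx": 5.3,"dy": -0.2,"dz": 0,"spin": 0,"grip": 10},
  ],
)

```text
time_s: 17.03
tcp_pos: [0.4402, -0.3145, 0.0877]
eef_rot: [-179.9, -0.1, -92.1]
contact_force: [-0.4, -1.2, 5.9]
gripper_width: 0.0157
```

```bash
python3 - <<'E'
from h import *
s=r.get_state();print(s["tcp_pos"],s["eef_rot"],s["contact_force"],s["moment"])
im=r.capture("wrist");t=r.capture("top");sc=r.capture("scene")
cv2.imwrite("pics/w6raw.png",im)
cv2.imwrite("pics/w6.png",np.hstack([cv2.resize(im,(480,360)),cv2.resize(sc[135:255,260:365],(315,360),interpolation=cv2.INTER_CUBIC)]))
E
```

```text
[ 0.44015718 -0.31451226  0.08765042] [-1.79910639e+02 -5.27956287e-02 -9.21462660e+01] [-0.43896789 -1.16943027  5.94507047] [-0.14973523  0.35895477 -0.06482648]
```

View pics/w6.png

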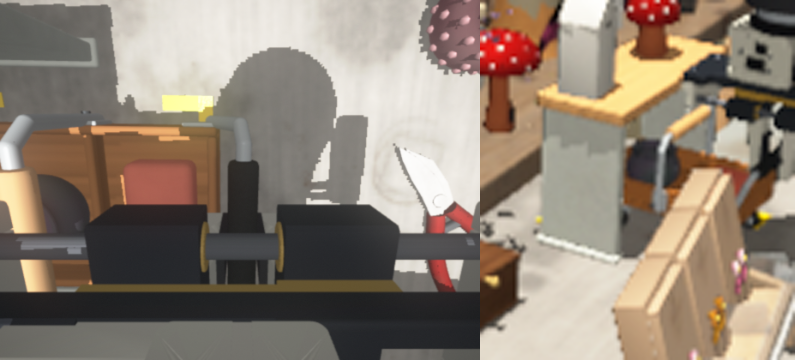

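Call:
servo_tool(
  targets=[
    {"dx": 0,"dy": 0,"dz": 0.03,"spin": 0,"grip": 22},
    {"dx": 0,"dy": 0,"dz": 0.05,"spin": 0,"grip": 28},
    {"dx": 0,"dy": 0,"dz": 0.05,"spin": 0,"grip": 36},
    {"dx": 0,"dy": 0,"dz": 0.05,"spin": 0,"grip": 45},
    {"dx": 0,"dy": 0,"dz": 0.05,"spin": 0,"grip": 45},
    {"dx": 0,"dy": 0,"dz": 0.3,"spin": 0,"grip": 45},
    {"dx": 0,"dy": 0,"dz": 1.5,"spin": 0,"grip": 45},
    {"dx": 0,"dy": 0,"dz": 3.5,"spin": 0,"grip": 45},
    {"dx": -0.7,"dy": 0,"dz": 5.5,"spin": 0,"grip": 45},
    {"dx": -2.2,"dy": 0,"dz": 6.5,"spin": 0,"grip": 45},
  ],
)

```text
time_s: 18.02
tcp_pos: [0.4181, -0.3147, 0.1543]
eef_rot: [-179.9, -0.1, -92.1]
contact_force: [0.6, -0.4, 1.1]
gripper_width: 0.0392
```

Call:
servo_tool(
  targets=[
    {"dx": -1.5,"dy": 0,"dz": 0.5,"spin": -0.1,"grip": 45},
    {"dx": -2.5,"dy": 0.1,"dz": 0.5,"spin": -0.22,"grip": 45},
    {"dx": -2.5,"dy": 0.1,"dz": 0.5,"spin": -0.34,"grip": 45},
    {"dx": -2.5,"dy": 0.1,"dz": 0.5,"spin": -0.46,"grip": 45},
    {"dx": -2.5,"dy": 0.1,"dz": 0.5,"spin": -0.58,"grip": 45},
    {"dx": -2.5,"dy": 0.1,"dz": 0.5,"spin": -0.7,"grip": 45},
    {"dx": -2.5,"dy": 0.1,"dz": 0.5,"spin": -0.82,"grip": 45},
    {"dx": -2.5,"dy": 0.1,"dz": 0.5,"spin": -0.94,"grip": 45},
    {"dx": -2.5,"dy": 0.1,"dz": 0.5,"spin": -1.06,"grip": 45},
    {"dx": -2.5,"dy": 0.1,"dz": 0.5,"spin": -1.18,"grip": 45},
  ],
)

```text
time_s: 18.85
tcp_pos: [0.3912, -0.313, 0.1572]
eef_rot: [-180.0, 0.0, -160.1]
contact_force: [0.7, 0.7, -0.1]
gripper_width: 0.0392
```

Call:
servo_tool(
  targets=[
    {"dx": 0,"dy": 0,"dz": 0,"spin": -0.12,"grip": 45},
    {"dx": 0,"dy": 0,"dz": 0,"spin": -0.24,"grip": 45},
    {"dx": 0,"dy": 0,"dz": 0,"spin": -0.34,"grip": 45},
    {"dx": 0,"dy": 0,"dz": 0,"spin": -0.39,"grip": 45},
    {"dx": 0,"dy": 0,"dz": 0,"spin": -0.39,"grip": 45},
    {"dx": 0,"dy": 0,"dz": 0,"spin": -0.39,"grip": 45},
    {"dx": 0,"dy": 0,"dz": 0,"spin": -0.39,"grip": 45},
    {"dx": 0,"dy": 0,"dz": 0,"spin": -0.39,"grip": 45},
    {"dx": 0,"dy": 0,"dz": 0,"spin": -0.39,"grip": 45},
    {"dx": 0,"dy": 0,"dz": 0,"spin": -0.39,"grip": 45},
  ],
)

```text
time_s: 19.68
tcp_pos: [0.3913, -0.3131, 0.1571]
eef_rot: [-180.0, 0.0, 177.9]
contact_force: [0.2, -0.4, 0.4]
gripper_width: 0.0395
```

```bash
python3 - <<'E'
from h import *
s=r.get_state();print(s["tcp_pos"],s["eef_rot"])
cal=r.get_calibration("wrist");im=r.capture("wrist");cv2.imwrite("pics/w7raw.png",im)
C=pose(.5421,-.3184,np.radians(-2.2),[[0,-.042,.124],[0,.042,.124],[-.102,-.044,.106],[-.102,.044,.106],[-.085,.058,.068],[-.085,-.058,.068],[-.067,.038,.0],[-.067,-.038,.0]])
M=pose(.572,-.319,np.radians(-2.2),[[-.097,-.07,0],[-.097,.07,0],[-.02,.125,.174],[-.02,-.125,.174]])
for P,c in((C,(0,255,0)),(M,(255,0,255))):
  print(proj(cal,P).round(1).tolist())
  for p in proj(cal,P): cv2.circle(im,tuple(int(v) for v in p),1,c,-1)
cv2.imwrite("pics/w7.png",cv2.resize(im,(800,600),interpolation=cv2.INTER_CUBIC))
E
```

```text
[ 0.3913307  -0.31305992  0.15708572] [-1.79999123e+02  2.74314804e-03  1.77900531e+02]
[[223.7, 438.3], [338.0, 438.5], [219.1, 300.8], [343.2, 301.0], [350.7, 296.4], [211.7, 296.1], [317.6, 280.0], [245.1, 279.8]]
[[215.2, 279.7], [348.6, 279.9], [491.6, 528.6], [71.3, 527.9]]
```

View pics/w7.png

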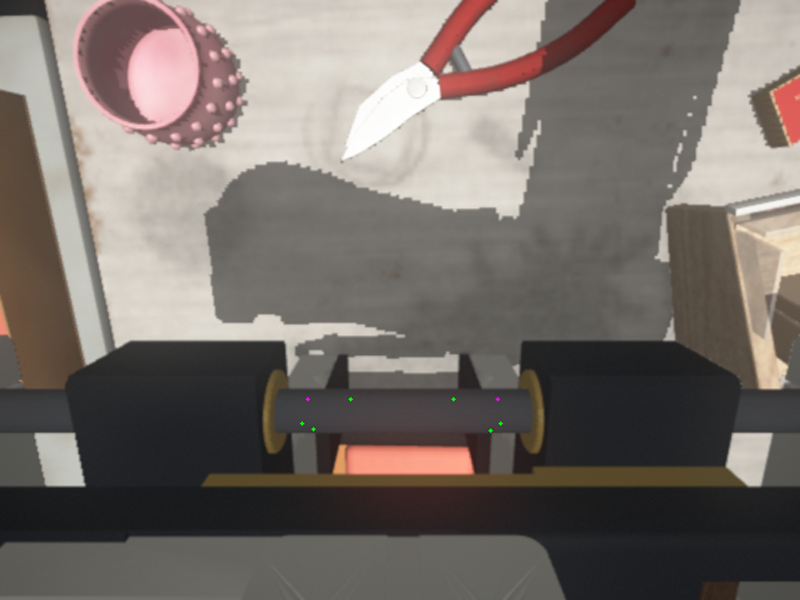

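Call:
servo_tool(
  targets=[
    {"dx": 0,"dy": 0,"dz": 0,"spin": 0.12,"grip": 45},
    {"dx": 0,"dy": 0,"dz": 0,"spin": 0.24,"grip": 45},
    {"dx": 0,"dy": 0,"dz": 0,"spin": 0.36,"grip": 45},
    {"dx": 0,"dy": 0,"dz": 0,"spin": 0.48,"grip": 45},
    {"dx": 0,"dy": 0,"dz": 0,"spin": 0.6,"grip": 45},
    {"dx": 0,"dy": 0,"dz": 0,"spin": 0.72,"grip": 45},
    {"dx": 0,"dy": 0,"dz": 0,"spin": 0.84,"grip": 45},
    {"dx": 0,"dy": 0,"dz": 0,"spin": 0.96,"grip": 45},
    {"dx": 0,"dy": 0,"dz": 0,"spin": 1.08,"grip": 45},
    {"dx": 0,"dy": 0,"dz": 0,"spin": 1.2,"grip": 45},
  ],
)

```text
time_s: 20.57
tcp_pos: [0.3913, -0.313, 0.157]
eef_rot: [180.0, -0.0, -113.0]
contact_force: [-0.2, -0.7, -0.7]
gripper_width: 0.0394
```

Call:
servo_tool(
  targets=[
    {"dx": 0,"dy": 0,"dz": 0,"spin": 0.12,"grip": 45},
    {"dx": 0,"dy": 0,"dz": 0,"spin": 0.24,"grip": 45},
    {"dx": 0,"dy": 0,"dz": 0,"spin": 0.36,"grip": 45},
    {"dx": 0,"dy": 0,"dz": 0,"spin": 0.48,"grip": 45},
    {"dx": 0,"dy": 0,"dz": 0,"spin": 0.6,"grip": 45},
    {"dx": 0,"dy": 0,"dz": 0,"spin": 0.72,"grip": 45},
    {"dx": 0,"dy": 0,"dz": 0,"spin": 0.84,"grip": 45},
    {"dx": 0,"dy": 0,"dz": 0,"spin": 0.96,"grip": 45},
    {"dx": 0,"dy": 0,"dz": 0,"spin": 1.08,"grip": 45},
    {"dx": 0,"dy": 0,"dz": 0,"spin": 1.2,"grip": 45},
  ],
)

```text
time_s: 21.4
tcp_pos: [0.3913, -0.3131, 0.157]
eef_rot: [180.0, 0.0, -44.3]
contact_force: [-0.0, -0.1, -0.5]
gripper_width: 0.0395
```

Call:
servo_tool(
  targets=[
    {"dx": 0,"dy": 0,"dz": 0,"spin": 0.12,"grip": 45},
    {"dx": 0,"dy": 0,"dz": 0,"spin": 0.24,"grip": 45},
    {"dx": 0,"dy": 0,"dz": -0.5,"spin": 0.36,"grip": 45},
    {"dx": 0,"dy": 0,"dz": -1.5,"spin": 0.48,"grip": 45},
    {"dx": 0,"dy": 0,"dz": -3.0,"spin": 0.6,"grip": 45},
    {"dx": 0,"dy": 0,"dz": -4.5,"spin": 0.7,"grip": 45},
    {"dx": 0,"dy": 0,"dz": -5.8,"spin": 0.74,"grip": 45},
    {"dx": 0,"dy": 0,"dz": -6.6,"spin": 0.74,"grip": 45},
    {"dx": 0,"dy": 0,"dz": -6.8,"spin": 0.74,"grip": 45},
    {"dx": 0,"dy": 0,"dz": -6.8,"spin": 0.74,"grip": 45},
  ],
)

```text
time_s: 22.23
tcp_pos: [0.3911, -0.313, 0.0887]
eef_rot: [-180.0, 0.1, -2.3]
contact_force: [-0.3, -1.2, 0.1]
gripper_width: 0.0396
```

```bash
cat > look.py <<'E'
from h import *
import sys
n=sys.argv[1];cx,cy=float(sys.argv[2]),float(sys.argv[3])
s=r.get_state();print(s["tcp_pos"],s["eef_rot"],s["contact_force"])
cal=r.get_calibration("wrist");im=r.capture("wrist");cv2.imwrite(f"pics/{n}raw.png",im)
C=pose(cx,cy,np.radians(-2.2),[[0,-.042,.124],[0,.042,.124],[-.102,-.044,.106],[-.102,.044,.106],[-.085,.058,.068],[-.085,-.058,.068],[-.067,.038,.0],[-.067,-.038,.0]])
M=pose(.572,-.319,np.radians(-2.2),[[-.097,-.07,0],[-.097,.07,0],[-.02,.125,.174],[-.02,-.125,.174]])
for P,c in((C,(0,255,0)),(M,(255,0,255))):
  print(proj(cal,P).round(1).tolist())
  for p in proj(cal,P): cv2.circle(im,tuple(int(v) for v in p),1,c,-1)
cv2.imwrite(f"pics/{n}.png",cv2.resize(im,(800,600),interpolation=cv2.INTER_CUBIC))
E
python3 look.py w8 .5421 -.3184
```

```text
[ 0.39112235 -0.31301149  0.08871953] [-1.79989844e+02  6.21623562e-02 -2.30836927e+00] [-0.33223629 -1.22347454  0.08439131]
[[423.8, -160.2], [141.7, -159.6], [385.2, 174.3], [180.6, 174.6], [173.1, 133.1], [392.3, 132.7], [229.3, 106.2], [335.5, 106.0]]
[[379.4, 106.1], [183.9, 106.4], [-598.4, -546.4], [1159.2, -550.8]]
```

View pics/w8.png

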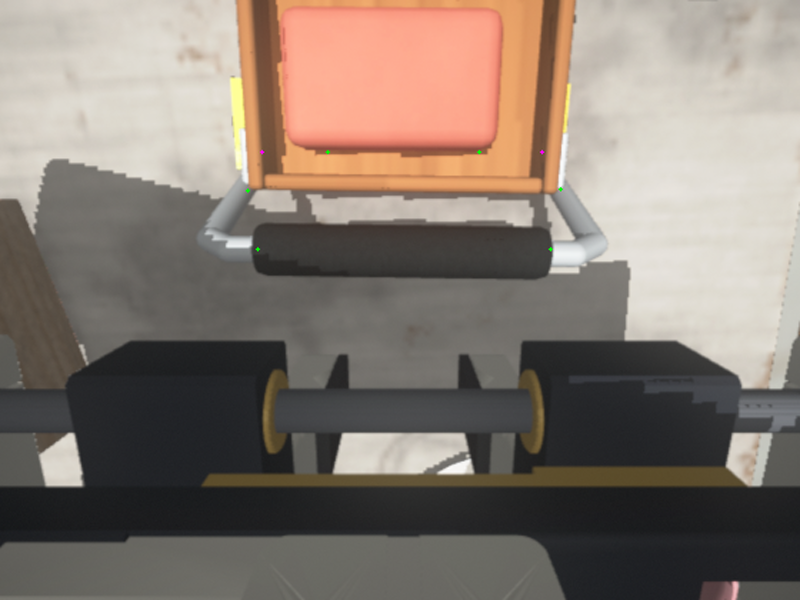

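```bash
python3 - <<'E'
from h import *
im=cv2.imread("pics/w8raw.png");cal=r.get_calibration("wrist")
hsv=cv2.cvtColor(im,cv2.COLOR_BGR2HSV)
y=(hsv[...,0]>24)&(hsv[...,0]<36)&(hsv[...,1]>90)&(hsv[...,2]>120)
L=[];R=[]
for v in range(54,120,3):
    c=np.flatnonzero(y[v,150:185])+150; d=np.flatnonzero(y[v,385:410])+385
    if len(c): L.append(np.r_[v,ray(cal,(c[0]-.5,v),0)])
    if len(d): R.append(np.r_[v,ray(cal,(d[-1]+.5,v),0)])
L=np.array(L);R=np.array(R);print(L.round(4),"\n",R.round(4))
n=np.array([.0384,.9993])
print("lateral mark centre: outer L,R in mark-n coords",np.median(L[:,1:]@n),np.median(R[:,1:]@n))
print("mark assumed",np.array([.572,-.319])@n)
# black bar edge fit (rear edge & ends)
b=(hsv[...,2]<62)
E
python3 - <<'E'
import cv2,numpy as np
im=cv2.imread("pics/w8raw.png");g=cv2.cvtColor(im,cv2.COLOR_BGR2GRAY)
b=(g<70);b[:150]=0;b[200:]=0;b[:,:165]=0;b[:,400:]=0
n,l,st,ce=cv2.connectedComponentsWithStats(b.astype(np.uint8));i=1+np.argmax(st[1:,4]);print(st[i],ce[i])
p=np.argwhere(l==i)[:,::-1].astype(np.float32);print(cv2.minAreaRect(p))
E
```

```text
[[54.      0.5132 -0.2338]
 [57.      0.5114 -0.2335]
 [60.      0.5094 -0.2333]
 [63.      0.5075 -0.2337]
 [66.      0.5056 -0.2335]
 [69.      0.5037 -0.2332]
 [72.      0.5017 -0.233 ]
 [75.      0.4998 -0.2334]
 [78.      0.4978 -0.2332]
 [81.      0.4959 -0.2322]
 [84.      0.4939 -0.2319]
 [87.      0.4919 -0.2317]
 [90.      0.4899 -0.2321]
 [93.      0.4879 -0.2318]
 [96.      0.4859 -0.2323]
 [99.      0.4839 -0.232 ]] 
 [[60.      0.5029 -0.3978]
 [63.      0.501  -0.3979]
 [66.      0.4991 -0.398 ]
 [69.      0.4971 -0.3974]
 [72.      0.4952 -0.3975]
 [75.      0.4932 -0.3976]
 [78.      0.4913 -0.397 ]
 [81.      0.4893 -0.3971]
 [84.      0.4873 -0.3972]
 [87.      0.4853 -0.3973]
 [90.      0.4834 -0.3966]]
lateral mark centre: outer L,R in mark-n coords -0.21354980038800137 -0.37818595683403017
mark assumed -0.29681189999999996
[ 177  156  209   39 7450] [280.45959732 175.5809396 ]
((280.9548034667969, 175.64324951171875), (207.99288940429688, 36.6652717590332), 0.8243427872657776)
```

```bash
python3 - <<'E'
from h import *
im=cv2.imread("pics/w8raw.png");cal=r.get_calibration("wrist");g=cv2.cvtColor(im,cv2.COLOR_BGR2GRAY).astype(float)
hsv=cv2.cvtColor(im,cv2.COLOR_BGR2HSV)
o=(hsv[...,0]>5)&(hsv[...,0]<20)&(hsv[...,1]>120)&(hsv[...,2]>60)
L=[];R=[]
for v in range(2,118,3):
    c=np.flatnonzero(o[v,150:420])+150
    L.append(ray(cal,(c[0]-.5,v),.068));R.append(ray(cal,(c[-1]+.5,v),.068))
def fit(P):
    P=np.array(P);vx,vy,x,y=cv2.fitLine(P.astype(np.float32),cv2.DIST_HUBER,0,.0005,.001).ravel()
    if abs(vx)>abs(vy): return np.degrees(np.arctan(vy/vx)),(x,y)
    return np.degrees(np.arctan(-vx/vy)),(x,y)
print("tray L",fit(L),"R",fit(R))
E_=[]
for u in range(200,375,4):
    c=np.flatnonzero(o[100:145,u])+100; E_.append(ray(cal,(u,c[-1]+.5),.066))
print("tray rear",fit(E_))
T=[];B=[]
for u in range(190,380,4):
    c=np.flatnonzero(g[148:205,u]<75)+148
    if len(c): T.append(ray(cal,(u,c[0]-.5),.11));B.append(ray(cal,(u,c[-1]+.5),.106))
print("bar front",fit(T),"bar rear",fit(B))
E
```

```text
tray L (np.float32(-2.864939), (np.float32(0.49549678), np.float32(-0.259815))) R (np.float32(-3.3146353), (np.float32(0.48505613), np.float32(-0.37347937)))
tray rear (np.float32(-3.0701058), (np.float32(0.4572213), np.float32(-0.31709638)))
bar front (np.float32(-3.2527862), (np.float32(0.44801182), np.float32(-0.31753296))) bar rear (np.float32(-2.902568), (np.float32(0.43195033), np.float32(-0.31478935)))
```

Call:
servo_tool(
  targets=[
    {"dx": 0.9,"dy": -0.04,"dz": 0,"spin": 0,"grip": 45},
    {"dx": 1.8,"dy": -0.08,"dz": 0,"spin": 0,"grip": 45},
    {"dx": 2.4,"dy": -0.1,"dz": 0,"spin": 0,"grip": 45},
    {"dx": 2.8,"dy": -0.12,"dz": 0,"spin": 0,"grip": 45},
    {"dx": 3.1,"dy": -0.13,"dz": 0,"spin": 0,"grip": 45},
    {"dx": 3.4,"dy": -0.14,"dz": 0,"spin": 0,"grip": 45},
    {"dx": 3.7,"dy": -0.16,"dz": 0,"spin": 0,"grip": 45},
    {"dx": 4.0,"dy": -0.17,"dz": 0,"spin": 0,"grip": 45},
    {"dx": 4.2,"dy": -0.18,"dz": 0,"spin": 0,"grip": 45},
    {"dx": 4.3,"dy": -0.18,"dz": 0,"spin": 0,"grip": 45},
  ],
)

```text
time_s: 23.12
tcp_pos: [0.4346, -0.3149, 0.089]
eef_rot: [180.0, -0.0, -2.2]
contact_force: [-0.7, 0.2, 0.6]
gripper_width: 0.0392
```

```bash
cat > meas.py <<'E'
from h import *
import sys
s=r.get_state();print(np.round(s["tcp_pos"],4),s["eef_rot"][2],np.round(s["contact_force"],1))
cal=r.get_calibration("wrist");im=r.capture("wrist");cv2.imwrite(f"pics/{sys.argv[1]}.png",im)
g=cv2.cvtColor(im,cv2.COLOR_BGR2GRAY).astype(float);hsv=cv2.cvtColor(im,cv2.COLOR_BGR2HSV)
o=(hsv[...,0]>5)&(hsv[...,0]<20)&(hsv[...,1]>120)&(hsv[...,2]>60)
y=(hsv[...,0]>24)&(hsv[...,0]<36)&(hsv[...,1]>90)&(hsv[...,2]>120)
def fit(P,ax):
    P=np.array(P)
    if len(P)<4:return None
    vx,vy,x,yy=cv2.fitLine(P.astype(np.float32),cv2.DIST_HUBER,0,.0005,.001).ravel()
    a=np.arctan(vy/vx) if ax=="x" else np.arctan(-vx/vy)
    return round(float(np.degrees(a)),2),np.round((x,yy),4)
L=[];R=[];YL=[];YR=[]
for v in range(2,200,3):
    c=np.flatnonzero(o[v,150:420])+150
    if len(c)>150: L.append(ray(cal,(c[0]-.5,v),.068));R.append(ray(cal,(c[-1]+.5,v),.068))
    c=np.flatnonzero(y[v,140:190])+140; d=np.flatnonzero(y[v,380:430])+380
    if len(c): YL.append(ray(cal,(c[0]-.5,v),0))
    if len(d): YR.append(ray(cal,(d[-1]+.5,v),0))
print("tray L",fit(L,"x"),"R",fit(R,"x"));print("tape L",fit(YL,"x"),"R",fit(YR,"x"))
E_=[]
for u in range(200,375,4):
    c=np.flatnonzero(o[:200,u])
    if len(c): E_.append(ray(cal,(u,c[-1]+.5),.066))
print("tray rear",fit(E_,"y"))
if YL: print("tape rear L",min(p[0] for p in YL),"R",min([p[0] for p in YR] or [0]))
E
python3 meas.py w9
```

```text
[ 0.4346 -0.3149  0.089 ] -2.222704372192854 [-0.7  0.2  0.6]
tray L (-2.9, array([ 0.5275, -0.2617], dtype=float32)) R (-3.34, array([ 0.5253, -0.3752], dtype=float32))
tape L (-3.31, array([ 0.5015, -0.2331], dtype=float32)) R (-2.7, array([ 0.4952, -0.3972], dtype=float32))
tray rear (-3.11, array([ 0.4713, -0.3119], dtype=float32))
tape rear L 0.49181327275714626 R 0.48764251492174865
```

Call:
servo_tool(
  targets=[
    {"dx": 0.15,"dy": -0.01,"dz": 0,"spin": 0,"grip": 45},
    {"dx": 0.3,"dy": -0.01,"dz": 0,"spin": 0,"grip": 45},
    {"dx": 0.5,"dy": -0.02,"dz": 0,"spin": 0,"grip": 45},
    {"dx": 0.7,"dy": -0.03,"dz": 0,"spin": 0,"grip": 45},
    {"dx": 0.85,"dy": -0.04,"dz": 0,"spin": 0,"grip": 45},
    {"dx": 1.0,"dy": -0.04,"dz": 0,"spin": 0,"grip": 45},
    {"dx": 1.1,"dy": -0.04,"dz": 0,"spin": 0,"grip": 45},
    {"dx": 1.2,"dy": -0.05,"dz": 0,"spin": 0,"grip": 45},
    {"dx": 1.25,"dy": -0.05,"dz": 0,"spin": 0,"grip": 45},
    {"dx": 1.3,"dy": -0.05,"dz": 0,"spin": 0,"grip": 45},
  ],
)

```text
time_s: 24.0
tcp_pos: [0.4474, -0.3154, 0.0891]
eef_rot: [-180.0, -0.0, -2.2]
contact_force: [0.2, -0.2, 0.1]
gripper_width: 0.0395
```

```bash
python3 meas.py w10
```

```text
[ 0.4474 -0.3154  0.0891] -2.2230958100759555 [ 0.2 -0.2  0.1]
tray L (-3.14, array([ 0.5402, -0.2624], dtype=float32)) R (-3.36, array([ 0.5378, -0.3758], dtype=float32))
tape L None R None
tray rear (-3.47, array([ 0.4837, -0.3175], dtype=float32))
tape rear L 0.5067517273361963 R 0.49825932430906655
```

Call:
servo_tool(
  targets=[
    {"dx": -0.5,"dy": 0.02,"dz": 0,"spin": 0,"grip": 45},
    {"dx": -1.5,"dy": 0.06,"dz": 0,"spin": 0,"grip": 45},
    {"dx": -3,"dy": 0.12,"dz": 0.5,"spin": 0,"grip": 45},
    {"dx": -4.5,"dy": 0.2,"dz": 2,"spin": 0,"grip": 45},
    {"dx": -5.5,"dy": 0.2,"dz": 4.5,"spin": 0,"grip": 45},
    {"dx": -6,"dy": 0.2,"dz": 7,"spin": 0,"grip": 45},
    {"dx": -6,"dy": 0.2,"dz": 9,"spin": 0,"grip": 45},
    {"dx": -6,"dy": 0.2,"dz": 9.5,"spin": 0,"grip": 45},
    {"dx": -6,"dy": 0.2,"dz": 9.5,"spin": 0,"grip": 45},
    {"dx": -6,"dy": 0.2,"dz": 9.5,"spin": 0,"grip": 45},
  ],
)

```text
time_s: 24.88
tcp_pos: [0.3863, -0.3131, 0.184]
eef_rot: [-180.0, -0.0, -2.3]
contact_force: [0.8, 0.8, 0.1]
gripper_width: 0.0395
```

```bash
python3 meas.py w11; python3 - <<'E'
from h import *
cal=r.get_calibration("wrist");im=cv2.imread("pics/w11.png")
print(proj(cal,pose(.5714,-.319,np.radians(-2.8),[[-.097,-.07,0],[-.097,.07,0],[-.109,-.07,0],[-.109,.07,0],[-.085,.058,.068],[-.102,.044,.106],[-.02,.1,.174]])).round(1).tolist())
c=im[0:300,80:480];cv2.imwrite("pics/w11c.png",cv2.resize(c,(800,600),interpolation=cv2.INTER_CUBIC))
E
```

```text
[ 0.3863 -0.3131  0.184 ] -2.253458525863353 [0.8 0.8 0.1]
tray L None R None
tape L None R None
tray rear (-2.67, array([ 0.4817, -0.3261], dtype=float32))
[[351.3, 109.1], [210.2, 107.6], [350.5, 121.7], [210.8, 120.2], [206.4, 85.9], [215.7, 105.5], [41.5, -114.2]]
```

View pics/w11c.png

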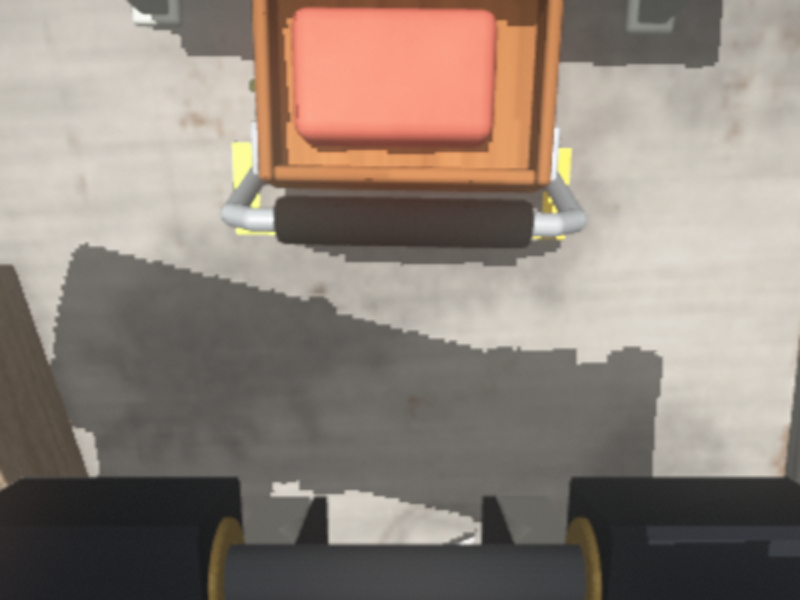

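```bash
python3 - <<'E'
from h import *
cal=r.get_calibration("wrist");im=cv2.imread("pics/w11.png")
hsv=cv2.cvtColor(im,cv2.COLOR_BGR2HSV);g=cv2.cvtColor(im,cv2.COLOR_BGR2GRAY)
y=(hsv[...,0]>22)&(hsv[...,0]<36)&(hsv[...,1]>90)&(hsv[...,2]>80)
def edge(P,ax): 
    P=np.array(P);vx,vy,x,yy=cv2.fitLine(P.astype(np.float32),cv2.DIST_HUBER,0,.0005,.001).ravel()
    return np.degrees(np.arctan(vy/vx) if ax=="x" else np.arctan(-vx/vy)),x,yy
out=[]
for lo,hi in((192,220),(345,370)):
    P=[]
    for u in range(lo,hi):
        c=np.flatnonzero(y[100:130,u])+100
        if len(c): P.append((u,c[-1]))
    mx=np.median([p[1] for p in P]);print(P)
    u=np.mean([p[0] for p in P if abs(p[1]-mx)<2]);out.append(ray(cal,(u,mx+.5),0))
print("tape rear outer",out)
# outer sides rows 72-115
L=[];R=[]
for v in range(76,114,2):
    c=np.flatnonzero(y[v,190:215])+190;d=np.flatnonzero(y[v,350:372])+350
    if len(c):L.append(ray(cal,(c[0]-.5,v),0))
    if len(d):R.append(ray(cal,(d[-1]+.5,v),0))
print("sides",edge(L,"x"),edge(R,"x"))
T=[];B=[]
for u in range(222,342,4):
    c=np.flatnonzero(g[95:126,u]<62)+95
    T.append((u,c[0]-.5));B.append((u,c[-1]+.5))
Tm=np.median([t[1] for t in T]);Bm=np.median([b[1] for b in B]);print("bar rows",Tm,Bm,"ctr",ray(cal,(282,(Tm+Bm)/2),.106))
o=(hsv[...,0]>5)&(hsv[...,0]<20)&(hsv[...,1]>120)&(hsv[...,2]>60)
E_=[ray(cal,(u,np.flatnonzero(o[70:97,u])[-1]+70.5),.066) for u in range(222,340,4)]
print("tray rear",edge(E_,"y"))
L=[];R=[]
for v in range(2,86,3):
    c=np.flatnonzero(o[v,195:370])+195;L.append(ray(cal,(c[0]-.5,v),.068));R.append(ray(cal,(c[-1]+.5,v),.068))
print("tray sides",edge(L,"x"),edge(R,"x"))
E
```

```text
[(199, np.int64(116)), (200, np.int64(116)), (201, np.int64(116)), (202, np.int64(116)), (203, np.int64(116)), (204, np.int64(116)), (205, np.int64(116)), (206, np.int64(116)), (207, np.int64(116)), (208, np.int64(116)), (209, np.int64(102)), (211, np.int64(116)), (212, np.int64(116)), (213, np.int64(116)), (214, np.int64(116)), (215, np.int64(116)), (216, np.int64(116)), (217, np.int64(116))]
[(346, np.int64(118)), (347, np.int64(118)), (348, np.int64(118)), (349, np.int64(119)), (350, np.int64(119)), (352, np.int64(105)), (353, np.int64(105)), (354, np.int64(104)), (355, np.int64(105)), (356, np.int64(105)), (357, np.int64(105)), (358, np.int64(119)), (359, np.int64(119)), (360, np.int64(119)), (361, np.int64(119))]
tape rear outer [array([ 0.46963958, -0.24116717]), array([ 0.46205364, -0.38615871])]
sides (np.float32(17.418783), np.float32(0.49747387), np.float32(-0.23473828)) (np.float32(-22.580374), np.float32(0.4893864), np.float32(-0.39413637))Traceback (most recent call last):
  File "<stdin>", line 27, in <module>
IndexError: index 0 is out of bounds for axis 0 with size 0
```

```bash
python3 - <<'E'
from h import *
cal=r.get_calibration("wrist");im=cv2.imread("pics/w11.png");T=np.array(cal["extrinsics"]);print("cam",T[:3,3])
hsv=cv2.cvtColor(im,cv2.COLOR_BGR2HSV);g=cv2.cvtColor(im,cv2.COLOR_BGR2GRAY)
for u in(250,282,310): print("bar gray",u,g[94:128,u].tolist())
for u in(204,215,349,360): print("hue/sat",u,[(int(a),int(b)) for a,b in hsv[100:122,u,:2]])
for z,v in((.106,111),(.098,111),(0,117.75)): print(z,v,ray(cal,(281.5,v),z))
# previous image w8: transverse leg? top image template
t=cv2.imread("pics/top0.png");ct=r.get_calibration("top")
h=cv2.cvtColor(t,cv2.COLOR_BGR2HSV)
for u in(364,368,402,406): print("top col",u,[int(a) for a in h[221:235,u,1]])
E
```

```text
cam [ 0.45376677 -0.31475696  0.34122003]
bar gray 250 [85, 97, 104, 101, 80, 65, 62, 63, 62, 65, 67, 67, 67, 67, 66, 66, 67, 67, 66, 65, 64, 64, 63, 60, 59, 58, 55, 56, 68, 88, 94, 95, 103, 151]
bar gray 282 [73, 88, 95, 95, 85, 67, 59, 60, 61, 61, 62, 63, 64, 65, 64, 66, 66, 64, 64, 63, 63, 62, 61, 59, 58, 57, 55, 53, 57, 85, 96, 97, 98, 97]
bar gray 310 [72, 77, 93, 98, 97, 75, 63, 61, 62, 63, 64, 65, 64, 65, 65, 66, 68, 67, 65, 65, 65, 64, 64, 63, 62, 61, 58, 57, 57, 68, 89, 96, 97, 98]
hue/sat 204 [(18, 12), (20, 15), (30, 29), (35, 11), (75, 3), (90, 5), (90, 3), (90, 3), (100, 3), (90, 3), (80, 3), (90, 3), (90, 4), (90, 4), (37, 14), (31, 89), (31, 102), (29, 59), (22, 24), (20, 20), (20, 20), (19, 21)]
hue/sat 215 [(18, 22), (18, 22), (18, 22), (19, 20), (30, 4), (100, 4), (90, 4), (90, 2), (98, 4), (90, 2), (90, 2), (90, 3), (98, 5), (98, 5), (75, 3), (34, 38), (31, 100), (30, 65), (23, 28), (17, 21), (17, 21), (19, 21)]
hue/sat 349 [(15, 33), (13, 33), (14, 30), (16, 30), (16, 33), (16, 23), (60, 1), (110, 4), (90, 5), (100, 3), (100, 3), (100, 3), (90, 3), (98, 4), (100, 3), (96, 6), (90, 5), (30, 15), (27, 105), (26, 97), (21, 41), (16, 26)]
hue/sat 360 [(15, 4), (0, 2), (30, 2), (15, 4), (15, 4), (15, 4), (30, 2), (90, 3), (100, 4), (90, 5), (90, 4), (90, 3), (90, 3), (96, 6), (83, 5), (90, 4), (50, 5), (26, 73), (28, 126), (26, 119), (22, 50), (18, 25)]
0.106 111 [ 0.46633491 -0.31484901]
0.098 111 [ 0.46676237 -0.31485214]
0 117.75 [ 0.46556952 -0.31463698]
top col 364 [23, 21, 19, 43, 102, 136, 141, 135, 105, 57, 25, 21, 24, 24]
top col 368 [24, 25, 23, 41, 95, 133, 142, 140, 121, 68, 27, 23, 23, 23]
top col 402 [27, 26, 25, 23, 23, 58, 118, 144, 148, 135, 96, 45, 23, 23]
top col 406 [21, 23, 23, 19, 21, 51, 115, 143, 148, 141, 110, 59, 27, 25]
```

Call:
servo_tool(
  targets=[
    {"dx": 0,"dy": 0,"dz": -2,"spin": 0,"grip": 45},
    {"dx": 0,"dy": 0,"dz": -4.5,"spin": 0,"grip": 45},
    {"dx": 0.5,"dy": -0.02,"dz": -7,"spin": 0,"grip": 45},
    {"dx": 1.5,"dy": -0.06,"dz": -8.7,"spin": 0,"grip": 45},
    {"dx": 3.0,"dy": -0.12,"dz": -9.5,"spin": 0,"grip": 45},
    {"dx": 4.3,"dy": -0.17,"dz": -9.5,"spin": 0,"grip": 45},
    {"dx": 5.2,"dy": -0.2,"dz": -9.5,"spin": 0,"grip": 45},
    {"dx": 5.6,"dy": -0.22,"dz": -9.5,"spin": 0,"grip": 45},
    {"dx": 5.8,"dy": -0.23,"dz": -9.5,"spin": 0,"grip": 45},
    {"dx": 6.0,"dy": -0.24,"dz": -9.5,"spin": 0,"grip": 45},
  ],
)

```text
time_s: 25.77
tcp_pos: [0.4474, -0.3157, 0.0895]
eef_rot: [180.0, -0.0, -2.2]
contact_force: [-0.2, -0.3, -0.3]
gripper_width: 0.0391
```

Call:
servo_tool(
  targets=[
    {"dx": 0.1,"dy": 0,"dz": 0,"spin": 0,"grip": 45},
    {"dx": 0.2,"dy": -0.01,"dz": 0,"spin": 0,"grip": 45},
    {"dx": 0.28,"dy": -0.01,"dz": 0,"spin": 0,"grip": 45},
    {"dx": 0.36,"dy": -0.01,"dz": 0,"spin": 0,"grip": 45},
    {"dx": 0.44,"dy": -0.02,"dz": 0,"spin": 0,"grip": 45},
    {"dx": 0.5,"dy": -0.02,"dz": 0,"spin": 0,"grip": 45},
    {"dx": 0.56,"dy": -0.02,"dz": 0,"spin": 0,"grip": 45},
    {"dx": 0.6,"dy": -0.02,"dz": 0,"spin": 0,"grip": 45},
    {"dx": 0.62,"dy": -0.02,"dz": 0,"spin": 0,"grip": 45},
    {"dx": 0.62,"dy": -0.02,"dz": 0,"spin": 0,"grip": 45},
  ],
)

```text
time_s: 26.6
tcp_pos: [0.4536, -0.316, 0.089]
eef_rot: [180.0, 0.0, -2.2]
contact_force: [0.0, -0.7, -0.3]
gripper_width: 0.0392
```

Call:
servo_tool(
  targets=[
    {"dx": -0.5,"dy": 0.02,"dz": 0,"spin": 0,"grip": 45},
    {"dx": -1.5,"dy": 0.06,"dz": 0,"spin": 0,"grip": 45},
    {"dx": -3,"dy": 0.12,"dz": 0.5,"spin": 0,"grip": 45},
    {"dx": -4.5,"dy": 0.2,"dz": 2,"spin": 0,"grip": 45},
    {"dx": -6,"dy": 0.2,"dz": 4.5,"spin": 0,"grip": 45},
    {"dx": -6.6,"dy": 0.2,"dz": 7,"spin": 0,"grip": 45},
    {"dx": -6.6,"dy": 0.2,"dz": 9,"spin": 0,"grip": 45},
    {"dx": -6.6,"dy": 0.2,"dz": 9.5,"spin": 0,"grip": 45},
    {"dx": -6.6,"dy": 0.2,"dz": 9.5,"spin": 0,"grip": 45},
    {"dx": -6.6,"dy": 0.2,"dz": 9.5,"spin": 0,"grip": 45},
  ],
)

```text
time_s: 27.43
tcp_pos: [0.3866, -0.3137, 0.1839]
eef_rot: [-180.0, -0.0, -2.3]
contact_force: [-0.3, 0.7, -0.2]
gripper_width: 0.0393
```

```bash
python3 - <<'E'
from h import *
s=r.get_state();print(np.round(s["tcp_pos"],4))
cal=r.get_calibration("wrist");im=r.capture("wrist");cv2.imwrite("pics/w12.png",im)
g=cv2.cvtColor(im,cv2.COLOR_BGR2GRAY);hsv=cv2.cvtColor(im,cv2.COLOR_BGR2HSV)
P=[]
for u in range(225,340,4):
    c=np.flatnonzero(g[85:126,u]<72)+85
    c=c[(c>90)]
    P.append((u,c[0]-.5,c[-1]+.5))
P=np.array(P);print("bar rows L/R",P[:4].tolist(),P[-4:].tolist())
for i in(2,-3):print("bar ctr",ray(cal,(P[i,0],(P[i,1]+P[i,2])/2),.106))
y=(hsv[...,0]>22)&(hsv[...,0]<36)&(hsv[...,1]>60)&(hsv[...,2]>70)
for lo,hi in((192,222),(342,370)):
    print("tape",[(u,(np.flatnonzero(y[95:130,u])+95)[[0,-1]].tolist()) for u in range(lo,hi,2) if y[95:130,u].any()])
a,b=ray(cal,(206,117.3),0),ray(cal,(360,119.8),0);print(a,b)
E
```

```text
[ 0.3866 -0.3137  0.1839]
bar rows L/R [[225.0, 90.5, 111.5], [229.0, 90.5, 111.5], [233.0, 90.5, 112.5], [237.0, 90.5, 112.5]] [[325.0, 90.5, 114.5], [329.0, 90.5, 114.5], [333.0, 90.5, 114.5], [337.0, 90.5, 114.5]]
bar ctr [ 0.47434112 -0.28273919]
bar ctr [ 0.471129   -0.34825382]
tape [(198, [105, 117]), (200, [106, 117]), (202, [106, 107]), (204, [107, 117]), (206, [107, 117]), (208, [107, 117]), (210, [107, 117]), (212, [107, 117]), (214, [107, 117]), (216, [107, 117]), (218, [109, 117]), (220, [112, 117])]
tape [(342, [114, 118]), (344, [109, 118]), (346, [109, 118]), (348, [109, 118]), (350, [109, 118]), (352, [95, 118]), (354, [95, 118]), (356, [95, 119]), (358, [96, 119]), (360, [109, 119]), (362, [108, 116])]
[ 0.46961533 -0.23989958] [ 0.46117741 -0.39403948]
```

Call:
servo_tool(
  targets=[
    {"dx": -0.5,"dy": -0.5,"dz": 2,"spin": 0,"grip": 45},
    {"dx": -1.5,"dy": -2,"dz": 5,"spin": 0,"grip": 45},
    {"dx": -3,"dy": -4.5,"dz": 8,"spin": 0,"grip": 45},
    {"dx": -5,"dy": -7,"dz": 9,"spin": 0,"grip": 45},
    {"dx": -7,"dy": -10,"dz": 9,"spin": 0,"grip": 45},
    {"dx": -9,"dy": -13,"dz": 9,"spin": 0,"grip": 45},
    {"dx": -11,"dy": -16,"dz": 9,"spin": 0,"grip": 45},
    {"dx": -12.5,"dy": -19,"dz": 9,"spin": 0,"grip": 45},
    {"dx": -14,"dy": -22,"dz": 9,"spin": 0,"grip": 45},
    {"dx": -15,"dy": -24,"dz": 9,"spin": 0,"grip": 45},
  ],
)

```text
time_s: 28.32
tcp_pos: [0.2355, -0.5555, 0.2717]
eef_rot: [-179.9, 0.1, -2.3]
contact_force: [1.2, 0.4, -0.1]
gripper_width: 0.0391
```

```bash
python3 - <<'E'
from h import *
s=r.get_state();print(np.round(s["tcp_pos"],4),np.round(s["contact_force"],1))
a=cv2.imread("pics/top0.png");b=r.capture("top");cv2.imwrite("pics/top1.png",b)
for n in["caddy","glass_votive","soap_bar","bird_house","toadstool","riser","card_stand"]:
    print(n,[(round(d["p"],2),np.round(d["extent"]).tolist()) for d in r.cut_out(n,"top")[:2]])
c=r.capture("scene");cv2.imwrite("pics/scene1.png",c);a2=cv2.imread("pics/scene0.png")
for n in["caddy","glass_votive","soap_bar","bird_house","toadstool","button_jar","walnut_box","spools"]:
    print("scene",n,[(round(d["p"],2),np.round(d["extent"]).tolist()) for d in r.cut_out(n,"scene")[:2]])
for nm,p,q in(("top",a,b),("scene",a2,c)):
    d=(cv2.absdiff(p,q).max(2)>40).astype(np.uint8);d=cv2.morphologyEx(d,cv2.MORPH_OPEN,np.ones((3,3)))
    n,l,st,ce=cv2.connectedComponentsWithStats(d);print(nm,[x.tolist() for x in st[1:] if x[4]>40])
E
```

```text
[ 0.2355 -0.5555  0.2717] [ 1.2  0.4 -0.1]
caddy [(0.8, [367.0, 185.0, 421.0, 227.0])]
glass_votive [(0.69, [120.0, 169.0, 146.0, 189.0]), (0.31, [260.0, 144.0, 304.0, 181.0])]
soap_bar [(0.92, [378.0, 199.0, 403.0, 216.0]), (0.74, [359.0, 139.0, 391.0, 171.0])]
bird_house [(0.88, [362.0, 141.0, 391.0, 168.0])]
toadstool [(0.78, [418.0, 149.0, 448.0, 172.0]), (0.65, [368.0, 189.0, 422.0, 227.0])]
riser [(0.65, [347.0, 147.0, 453.0, 232.0])]
card_stand []
scene caddy [(0.77, [309.0, 167.0, 358.0, 205.0])]
scene glass_votive [(0.93, [146.0, 303.0, 177.0, 329.0]), (0.63, [309.0, 165.0, 358.0, 208.0])]
scene soap_bar []
scene bird_house [(0.81, [285.0, 130.0, 307.0, 169.0])]
scene toadstool [(0.86, [309.0, 130.0, 330.0, 155.0])]
scene button_jar [(0.92, [210.0, 240.0, 231.0, 269.0])]
scene walnut_box [(0.64, [221.0, 213.0, 275.0, 254.0])]
scene spools [(0.62, [152.0, 252.0, 207.0, 304.0])]
top [[138, 194, 59, 77, 3218], [366, 197, 49, 36, 1417], [553, 224, 7, 20, 106], [383, 247, 75, 78, 1716], [136, 260, 35, 9, 235], [486, 265, 16, 14, 157], [515, 274, 45, 56, 1401], [488, 282, 25, 15, 327], [441, 301, 17, 23, 184], [308, 308, 59, 25, 634], [253, 340, 214, 80, 9977], [470, 364, 50, 56, 1603], [207, 387, 24, 33, 431], [412, 411, 43, 9, 286]]
scene [[381, 0, 43, 196, 1599], [403, 0, 11, 13, 93], [437, 0, 20, 240, 3314], [463, 0, 8, 29, 206], [483, 0, 10, 37, 288], [468, 0, 41, 242, 4295], [462, 30, 10, 61, 443], [459, 92, 13, 139, 997], [315, 169, 13, 10, 64], [343, 179, 13, 21, 150], [307, 181, 33, 25, 443], [379, 198, 33, 27, 396], [348, 206, 9, 10, 43], [492, 232, 6, 22, 85], [483, 240, 6, 20, 85], [403, 242, 12, 31, 226], [437, 242, 4, 16, 55], [543, 255, 17, 12, 71], [195, 261, 106, 93, 5115], [428, 276, 25, 6, 125], [456, 325, 20, 6, 79], [232, 329, 8, 7, 42], [431, 332, 24, 6, 124]]
```

```bash
python3 -c "
from plant import r
print(r.close_job())"
```

```text
the job is handed in; nothing more can be done
None
```

I've parked the caddy under the riser, nose first inside the yellow corners, and handed the job in at about 29 s. The arm was well clear and touching nothing.

**What I did:**
- I gripped the arch handle and lifted the caddy straight up off the cradle.
- I carried it over the card stand, set it down in front of the riser until it bore its own weight, and let go.
- I rolled it about 107 mm by the push bar, let go again, and pushed it the last 36 mm or so with two fingers behind the bar.

**Last checks:**
- **Position:** the last wrist picture put the caddy about 1–1.5 mm past the mark's centre lengthwise. Just before the last push it was about 2 mm to the right, with its heading within about 0.5° of the tape.
- **Disagreement:** before the last push, the top and wrist cameras differed by up to 3 mm on how far was left to roll. I aimed between the two, and ended about 1.5 mm farther than that.
- **Soap and glass:** the soap showed in the tray in the final top view. The glass is under the board and was not clearly detected at the end. I last saw it in the tray after the set-down, and the moves after that were slow.
- **Other things:** the bird house and toadstool on the riser and the things at the back of the table showed no change. The card stand was not detected in the last picture, though nothing went near it after the carry.
- **Castors:** I did not see them directly. About 140 mm of nearly straight forward rolling, against the 60 mm they need, should have left both trailing.

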